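# Trace a cam's edge with a hand stylus

### The job

Take the stylus out of its block and run its upright needle along the rim of the three-lobed cam, from the leftmost long mark on the base plate over the lobe, through the hollow and over the other lobe to the rightmost long mark, in one pass. Keep the needle pressed lightly on the rim all the way, at about 5 N and never above 12 N, without losing contact in between, with its tip below the cam plate but clear of the base plate. Then stand the stylus fully home in its block again, let go, and leave the housing, the tin and the key tray where they are.

Things in the scene. Friction and masses are not known exactly. Their poses are not given: they have to be found in the camera images.
- cam_fixture: grey base plate 180 (x) x 190 (y) x 12 mm fixed on the worktop; origin at the centre of its underside, z up, -x towards the robot more or less. A bright steel three-lobed cam plate sits above its middle. Five radial black marks on it outside the cam show stations 1 to 5 (cam angle t = 100 to 260 deg in equal steps), first and last longer; four corner screw heads reach 16 mm.
- cam_nominal (a point): fixture point at the nominal cam centre, 45 mm up. Nominal cam outline in fixture axes: radius = 50 + 10 cos(3t) mm, t from +x towards +y: a hollow faces -x between lobes at t = 120 and 240 deg. Rim 40 to 50 mm above the worktop, edge rounded (5 mm radius); screw head in the middle to 60 mm.
- cam_slots (a point): same point. The cam is clamped in slots, up to 5 mm off nominal in x and in y and up to 0.08 rad turned; this is unknown, differs each run, stays fixed during a run, and no measured pose shows it. The cam also gives on rubber bushes: about 4 N per mm of sideways push, springing back; its rim is polished (friction about 0.25).
- stylus: hand stylus: black square handle 24 x 24 mm, 65 mm long (from 47 to 112 mm above the tip; a small fixed button on top to 115 mm), and below it a straight round steel needle 8 mm in diameter, 47 mm long; 0.12 kg nominal. Origin at the flat tip of the needle on the axis, z up along the handle, x and y square to the handle's flats. It starts upright in the holder, tip 8 mm above the worktop.
- holder: grey bench block 70 x 70 x 55 mm, fixed; origin at the centre of its underside, z up. In its top, at the centre, a round hole 16 mm wide and 52 mm deep with a 2 mm chamfer, for the stylus's needle; the shoulder of the handle rests on the block's top when the stylus is home.
- housing: bystander: light grey gear housing with black cap, 84 x 70 x 89 mm, loose; origin at the centre of its underside
- tin: bystander: open white tin of paste, 66 mm in diameter, 26 mm high, loose; origin at the centre of its underside
- key_tray: bystander: small steel tray with keys, 82 x 58 x 24 mm, loose; origin at the centre of its underside
- station_1 (a point): on the fixture, the point where the needle's axis would stand at the first (leftmost, long) mark if the cam sat exactly in the middle of its slots (nominal needle-centre path; 45 mm above the worktop, mid-thickness of the cam).
- station_2 (a point): on the fixture, the point where the needle's axis would stand at the second mark if the cam sat exactly in the middle of its slots (nominal needle-centre path; 45 mm above the worktop, mid-thickness of the cam).
- station_3 (a point): on the fixture, the point where the needle's axis would stand at the third mark (middle of the hollow) if the cam sat exactly in the middle of its slots (nominal needle-centre path; 45 mm above the worktop, mid-thickness of the cam).
- station_4 (a point): on the fixture, the point where the needle's axis would stand at the fourth mark if the cam sat exactly in the middle of its slots (nominal needle-centre path; 45 mm above the worktop, mid-thickness of the cam).
- station_5 (a point): on the fixture, the point where the needle's axis would stand at the fifth (rightmost, long) mark if the cam sat exactly in the middle of its slots (nominal needle-centre path; 45 mm above the worktop, mid-thickness of the cam).
There are look-alikes about, which are no part of the job. Several things have the shape of the stylus; the one meant has the colours described above. Leave any yellow look-alike of the holder alone.

How it is judged:
On the way, in this order (a step that is already met when the one before it is completed fails the run):
1. the needle is pressed on the cam's rim at the first (leftmost, long) mark (horizontal distance between stylus and station_1 below 0.016 m and z of stylus in the frame of cam_fixture between 0.014 and 0.039 m and contact force between stylus and cam_fixture above 0.5 N), for 0.1 s.
2. the needle is pressed on the cam's rim at the second mark (horizontal distance between stylus and station_2 below 0.016 m and z of stylus in the frame of cam_fixture between 0.014 and 0.039 m and contact force between stylus and cam_fixture above 0.5 N), for 0.1 s.
3. the needle is pressed on the cam's rim at the third mark (middle of the hollow) (horizontal distance between stylus and station_3 below 0.016 m and z of stylus in the frame of cam_fixture between 0.014 and 0.039 m and contact force between stylus and cam_fixture above 0.5 N), for 0.1 s.
4. the needle is pressed on the cam's rim at the fourth mark (horizontal distance between stylus and station_4 below 0.016 m and z of stylus in the frame of cam_fixture between 0.014 and 0.039 m and contact force between stylus and cam_fixture above 0.5 N), for 0.1 s.
5. the needle is pressed on the cam's rim at the fifth (rightmost, long) mark (horizontal distance between stylus and station_5 below 0.016 m and z of stylus in the frame of cam_fixture between 0.014 and 0.039 m and contact force between stylus and cam_fixture above 0.5 N), for 0.1 s.
At the end, for the whole second after the job is handed in: After the whole trace (all five marks in order, left to right), the stylus stands released and at rest in its block: axis within 6 mm of the hole's centre, tip no more than 12 mm above the worktop (home is 8 mm), upright within 0.06 rad (horizontal distance between stylus and holder below 0.006 m and z of stylus in the frame of holder below 0.012 m and angle between stylus's own z axis and vertical below 0.06 rad and linear speed of stylus below 0.02 m/s and contact force between stylus and the fingers below 0.05 N); the robot touches nothing.
It fails at once if the stylus presses on the cam or fixture with more than 12 N (contact force between stylus and cam_fixture above 12 N).
It fails at once if the needle loses the rim between the first and the last mark (is down beside the cam at marks two to four without touching it) ((horizontal distance between stylus and station_2 below 0.018 m or horizontal distance between stylus and station_3 below 0.018 m or horizontal distance between stylus and station_4 below 0.018 m) and z of stylus in the frame of cam_fixture between 0.014 and 0.039 m and contact force between stylus and cam_fixture below 0.05 N).
It fails at once if the housing is moved by more than 10 mm or tipped (distance of housing from where it was at the start of the episode above 0.01 m or angle between housing's own z axis and vertical above 0.2 rad).
It fails at once if the tin is moved by more than 10 mm or tipped (distance of tin from where it was at the start of the episode above 0.01 m or angle between tin's own z axis and vertical above 0.2 rad).
It fails at once if the key_tray is moved by more than 10 mm or tipped (distance of key_tray from where it was at the start of the episode above 0.01 m or angle between key_tray's own z axis and vertical above 0.2 rad).
It also fails if it takes over 72 s, if anything falls off the work surface, if the arm or the gripper's body presses on something with over 40 N, if the wrist force passes 120 N, or if a joint passes its speed limit or range.

### The arm

A 6-joint arm with a two-finger parallel gripper is mounted at the origin on a cart in front of the work surface, level with it; the furniture and walls round the work are solid. World frame = base frame: x ahead of the robot, y to its left, z up, the work surface at z = 0. Lengths are in m, angles in rad, forces in N, time in s.
With the tool pointing down it reaches from about 0.375 to 0.9 m from the base axis. Payload 3.1 kg.
Tool frame: the origin (TCP) lies at the very end of the fingers, on their centre line; the grasp point (between the pads) lies 19 mm behind it (grip_depth is the distance from the TCP to the grasp point, in m); z points along the fingers, y is the line along which they close (so a half turn about z gives the same grasp; the last joint's range is limited). The gripper opens to 85 mm and grips with 20 to 120 N. Pads are 22 mm wide; open, the fingers measure 114 mm over their backs; the gripper's body (76 mm by 85 mm) begins 54 mm behind the grasp point. The pads swing forward as they close: fully open they stand 13 mm farther back than shut.
Start: joints at [0.938, 0.527, 1.433, -0, 1.181, -0.178], TCP at [0.275, 0.561, 0.231] pointing down, gripper open.
Joint ranges: [-3.08, 3.08], [-0.75, 2.2], [0.22, 2.44], [-1.43, 4.57], [0, 2.65], [-2.85, 2.85]. Speed limits (rad/s): [2.79, 2.79, 3.14, 3.14, 3.14, 3.14].

### API

Orientations are given as a unit quaternion [x, y, z, w].
In Python, from station import * gives the robot as it stands.
- The arm moves only by the tool apply_moves, never from a script. Its argument "plan" is a list of rows, each a list of 7 numbers: the shift along the tool's x, y, z in m, then the turn, a rotation vector about the tool's x, y, z in rad, then the gripper command: -1 is fully open, 1 is shut, values between are in proportion. In form: [[dx, dy, dz, wx, wy, wz, jaw], ...]. A call has 1 to 8 rows; each row shifts and turns the commanded pose from where the row before left it, along the tool's axes as they then stand; what a row does not reach is not made up. A row lasts 1/8 s, in which the tool goes at most 62.5 mm and 10.7 degrees, less where a joint would pass 70% of its speed; a pose out of reach is approached as far as the arm can. A call is refused whole if a number of a shift passes 0.0625 or a number of a turn 0.188, either way. A call with a gripper value outside its range is refused whole. The fingers move at their own pace and stop on an object; "force" is the grip in N (left out, the last holds). Time passes only in rows, so rows that do not move let the fingers close. It gives the time, the measured TCP pose, the force, the opening and the grip force at its end, in the units of the state.
- sense(): the state, without advancing time (a new reading comes with each control period).
- snapshot(name): name is "scene" or "side" or "wrist"; returns the picture (400x640x3 uint8, red, green, blue); there is no depth.
- calibration(name): a dict with "camera_matrix" (3x3 intrinsics, pixels), "R" (3x3) and "t" (3): a world point X has camera coordinates R X + t; the wrist camera has in their place "mount" (4x4, takes a point from camera to tool coordinates, whose origin is the TCP and whose axes are the flange's). Camera axes: x right, y down, z forward; pixel columns grow to the right and rows downward; lengths in m; the calibration is good to about 2 mm. A picture is of the moment at which its call begins: read the wrist's pose just before it. calibration takes no time and is no camera call.
- sign_off(): hands the job in; it is judged then, once.
The state is a dict: "t": time; "q": joint angles; "qd": joint speeds; "tau": joint torques, N m; "tcp_pos": TCP position; "tool_rot": TCP orientation; "force": force on the tool from outside, world axes, zero at the start; "ft_torque": the same for the moment, N m; "finger_gap": opening from 0.0 (shut) to 1.0 (fully open); "gripper_force": force on a finger pad.
Only numpy, scipy, OpenCV 4.12 (cv2) and the standard library are available. Lean on these libraries where they do the work, as an engineer would, in place of code of your own. Each camera call takes 0.05 s, during which the arm holds its last target. There are 200 camera calls.

## Working session

There is one attempt and no reset: what is moved stays moved. The work goes in short steps, Python scripts to look and compute and a tool call to move; the robot and the scene stay as the last step left them, time stands still between calls to the robot, and variables do not carry over. Pictures are saved under pics/ and viewed, at most 10 in all, crops included, and the job is handed in when it is done.

Besides the shell and the picture viewer there is one more tool, called after "Emit:" as name([rows], argument=value, ...), one row to a line, values as JSON. apply_moves: Moves the arm, as the interface text tells. Its arguments: {"type":"object","properties":{"plan":{"type":"array"},"force":{"type":"number"}},"required":["plan"]}

```bash
mkdir -p pics; ls
python3 - <<'E'
from station import *
import cv2
s=sense(); print({k:s[k] for k in s})
for n in("scene","side","wrist"):
    im=snapshot(n); cv2.imwrite(f"pics/{n}0.png",im[:,:,::-1])
    c=calibration(n); print(n,{k:v.tolist() if hasattr(v,'tolist') else v for k,v in c.items()})
E
```

```text
pics
{'t': 0.0, 'q': array([ 9.37485335e-01,  5.28474590e-01,  1.43390793e+00, -1.51039402e-05,
        1.18137799e+00, -1.78496999e-01]), 'qd': array([-2.33047730e-03,  4.21394628e-05,  4.98174356e-04, -8.26682819e-04,
        3.86527386e-04, -1.12391903e-03]), 'tau': array([-8.23235550e-04, -4.42356348e+01, -1.78019428e+01, -3.85500534e-04,
        8.61633540e-03,  1.94209730e-05]), 'tcp_pos': array([0.27410582, 0.56089139, 0.23032664]), 'tool_rot': array([ 2.25449106e-01,  9.74254343e-01, -9.98611083e-04, -4.21572099e-04]), 'force': array([ 0.61914108, -0.81863126,  0.35655337]), 'ft_torque': array([-0.00971359, -0.04275027,  0.03555639]), 'gripper_force': 0.0, 'finger_gap': 0.9992692478610384}
scene {'camera_matrix': [[369.37778624148865, 0.0, 320.2345022795035], [0.0, 369.37778624148865, 192.81899629653728], [0.0, 0.0, 1.0]], 'R': [[0.8870761651716205, -0.46137117842139136, -0.015248373895881344], [-0.2818262002063757, -0.5151129944657963, -0.8094643882282386], [0.3656089031487715, 0.7223539566269, -0.586970945860027]], 't': [-0.5252720650761521, 0.1713995026480394, 0.8277576603
[... 152 characters left out ...]
0.9806869150638089, -0.1941771784144419, 0.023417899257535877], [-0.10975774644239934, 0.4472794379547864, -0.8876341259092829], [0.1618839452154415, -0.8730614684922572, -0.4599535416926665]], 't': [0.5306912187354639, 0.1257842401924298, 0.7534135376112766]}
wrist {'camera_matrix': [[354.49474144271045, 0.0, 318.1848340510226], [0.0, 354.49474144271045, 206.15042126389318], [0.0, 0.0, 1.0]], 'mount': [[0.0006799912099407121, -0.9663434220016712, -0.25725459833801456, 0.06476128462619127], [0.9999994968611416, 0.00046738258786411494, 0.000887598433402035, -1.4505497025751879e-06], [-0.0007374885875858399, -0.25725507246236246, 0.9663432536127968, -0.1416601670802113], [0.0, 0.0, 0.0, 1.0]]}
```

View pics/scene0.png

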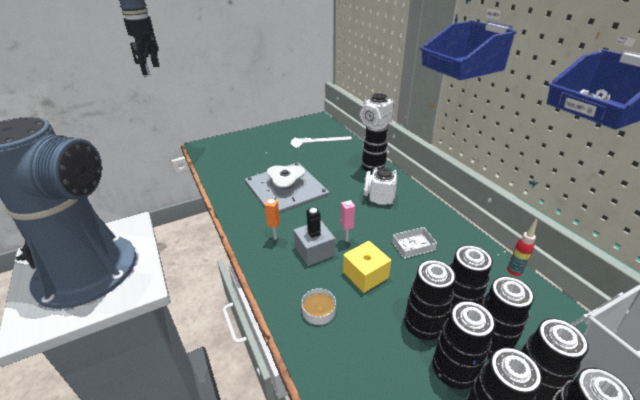

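View pics/side0.png

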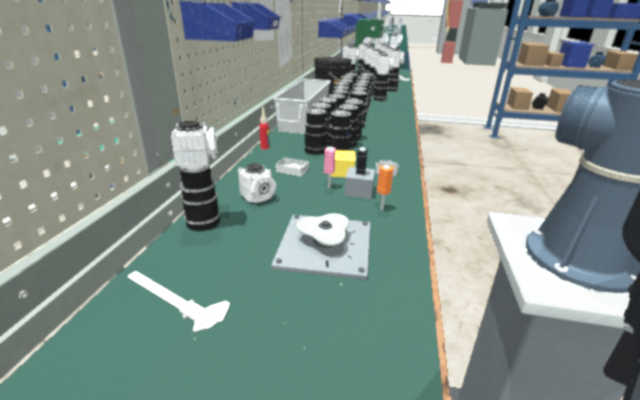

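The pictures show three things shaped like the stylus: orange at scene (272,213), pink at (348,215), and black standing in the grey block at (313,222). The yellow block at (367,265) is the decoy holder. I choose the black one in the grey block, and I'll check it in a crop and cast rough positions.

```bash
cat > h.py <<'E'
from station import *
import numpy as np, cv2
from scipy.spatial.transform import Rotation as Ro
def ray(n,uv,pose=None):
    c=calibration(n);K=np.array(c["camera_matrix"])
    d=np.linalg.inv(K)@np.array([uv[0],uv[1],1.])
    if n=="wrist":
        M=np.array(c["mount"]);R=Ro.from_quat(pose["tool_rot"]).as_matrix()
        return R@M[:3,3]+pose["tcp_pos"],R@M[:3,:3]@d
    R=np.array(c["R"]);return -R.T@np.array(c["t"]),R.T@d
def onz(n,uv,z,pose=None):
    o,d=ray(n,uv,pose);return o+d*(z-o[2])/d[2]
def two(n1,a,n2,b):
    o1,d1=ray(n1,a);o2,d2=ray(n2,b)
    A=np.c_[d1,-d2];s=np.linalg.lstsq(A,o2-o1,rcond=None)[0]
    p,q=o1+d1*s[0],o2+d2*s[1];return (p+q)/2,np.linalg.norm(p-q)
E
python3 - <<'E'
from h import *
np.set_printoptions(precision=4,suppress=True)
a=cv2.imread("pics/scene0.png");b=cv2.imread("pics/side0.png")
A=cv2.resize(a[150:280,230:410],None,fx=4,fy=4,interpolation=cv2.INTER_CUBIC)
cv2.imwrite("pics/crop.png",A)
for n,P in(("scene",[(246,184),(297,165),(327,188),(283,209)]),("side",[(290,217),(371,222),(368,275),(276,266)])):
    for p in P: print(n,p,onz(n,p,.012))
print("button",two("scene",(313.5,208),"side",(362,148)))
print("holder front", onz("scene",(317,263),0),onz("scene",(313,235),.055))
for nm,p in(("tin",(319,306)),("tray",(414,242)),("housing",(381,195)),("orange",(274,240)),("pink",(348,243)),("yellow",(368,262))): print(nm,onz("scene",p,.01))
E
```

```text
scene (246, 184) [0.4194 0.134  0.012 ]
scene (297, 165) [0.5928 0.1579 0.012 ]
scene (327, 188) [0.6158 0.0035 0.012 ]
scene (283, 209) [ 0.4685 -0.0253  0.012 ]
side (290, 217) [0.6155 0.0005 0.012 ]
side (371, 222) [ 0.4316 -0.0207  0.012 ]
side (368, 275) [0.4225 0.1667 0.012 ]
side (276, 266) [0.5928 0.179  0.012 ]
button (array([ 0.4781, -0.1903,  0.1255]), np.float64(0.0021226753494647584))
holder front [ 0.465  -0.2287  0.    ] [ 0.473  -0.1958  0.055 ]
tin [ 0.4124 -0.3407  0.01  ]
tray [ 0.692 -0.286  0.01 ]
housing [ 0.7321 -0.0952  0.01  ]
orange [ 0.4042 -0.1226  0.01  ]
pink [ 0.554  -0.2152  0.01  ]
yellow [ 0.5618 -0.2882  0.01  ]
```

View pics/crop.png

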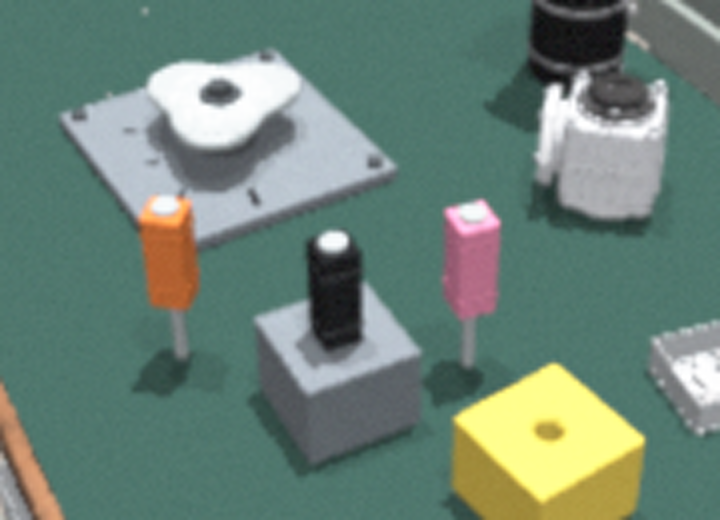

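The crop confirms it: the black stylus with a light button stands in the grey block at crop (333,290), with the block around (337,370). Next I'll fly to a vantage point over both the fixture and the block.

Emit:
apply_moves([
  [0, 0, 0, 0, 0, -0.152, -1],
  [0, 0, 0, 0, 0, -0.152, -1],
  [0, 0, 0, 0, 0, -0.151, -1],
  [-0.025, -0.047, -0.003, 0, 0, 0, -1],
  [-0.025, -0.047, -0.003, 0, 0, 0, -1],
  [-0.025, -0.047, -0.003, 0, 0, 0, -1],
  [-0.025, -0.047, -0.003, 0, 0, 0, -1],
  [-0.025, -0.047, -0.003, 0, 0, 0, -1],
])

```text
t: 1.15
tcp_pos: [0.4001, 0.3249, 0.2463]
tool_rot: [-0.0, 1.0, -0.0, -0.0]
force: [0.8, -0.0, -0.3]
finger_gap: 1.002
gripper_force: 0.0
```

Emit:
apply_moves([
  [-0.025, -0.047, -0.003, 0, 0, 0, -1],
  [-0.025, -0.047, -0.003, 0, 0, 0, -1],
  [-0.025, -0.047, -0.003, 0, 0, 0, -1],
  [-0.025, -0.047, -0.003, 0, 0, 0, -1],
  [-0.025, -0.047, -0.003, 0, 0, 0, -1],
  [-0.025, -0.047, -0.003, 0, 0, 0, -1],
  [-0.025, -0.047, -0.003, 0, 0, 0, -1],
  [-0.025, -0.047, -0.003, 0, 0, 0, -1],
])

```text
t: 2.15
tcp_pos: [0.6001, -0.0511, 0.2701]
tool_rot: [0.0, 1.0, 0.0, -0.0]
force: [0.9, 0.9, 0.3]
finger_gap: 1.001
gripper_force: 0.0
```

Emit:
apply_moves([
  [0, 0, 0, 0, 0, 0, -1],
  [0, 0, 0, 0, 0, 0, -1],
])

```text
t: 2.4
tcp_pos: [0.5988, -0.0491, 0.2696]
tool_rot: [0.0, 1.0, 0.001, -0.001]
force: [-0.0, 0.5, 0.2]
finger_gap: 1.007
gripper_force: 0.0
```

Run:
```python
from h import *
import pickle
s=sense();im=snapshot("wrist")[:,:,::-1];print(s["t"],s["tcp_pos"],s["tool_rot"],s["force"])
cv2.imwrite("pics/w1.png",im);pickle.dump({k:s[k] for k in s},open("w1.pkl","wb"))
```

```text
2.4 [ 0.59881172 -0.0491403   0.26962306] [ 2.14649255e-04  9.99999333e-01  5.40289067e-04 -9.98184947e-04] [-0.0319663   0.52693411  0.23319154]
```

View pics/w1.png

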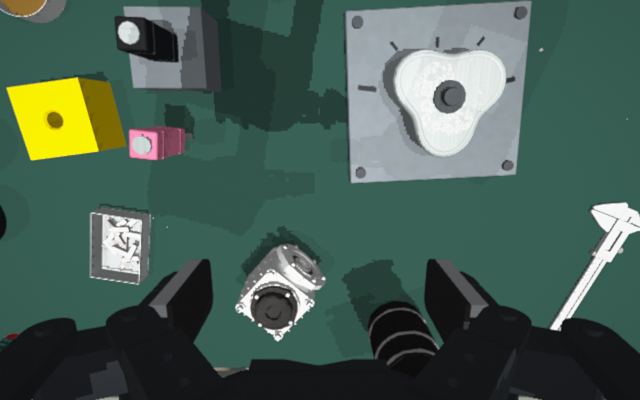

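The wrist view shows the fixture plate with corners (347,11), (531,1), (517,175), (351,182). The cam is at (450,97), with marks from (510,79) as station 1 to (367,88) as station 5. The black stylus top is at (130,33). I'll measure with masks.

```bash
cat > m.py <<'E'
from h import *
import pickle
np.set_printoptions(precision=4,suppress=True)
s=pickle.load(open("w1.pkl","rb"));im=cv2.imread("pics/w1.png");g=cv2.cvtColor(im,cv2.COLOR_BGR2GRAY);hsv=cv2.cvtColor(im,cv2.COLOR_BGR2HSV)
def blob(m,c,r=9):
    x,y=c;x0,y0=max(x-r,0),max(y-r,0);w=m[y0:y+r+1,x0:x+r+1].astype(np.uint8)
    n,l,st,ce=cv2.connectedComponentsWithStats(w);k=1+np.argmax(st[1:,4]);return ce[k]+[x0,y0],st[k,4]
S=[]
for c in[(358,21),(520,13),(507,165),(361,172)]:
    p,a=blob(g<95,c);S.append(onz("wrist",p,.016,s)[:2]);print("screw",p,a,S[-1])
S=np.array(S);F=S.mean(0)
ex=(S[2]-S[1])+(S[3]-S[0]);ey=(S[1]-S[0])+(S[2]-S[3])
yx,yy=np.arctan2(ex[1],ex[0]),np.arctan2(-ey[0],ey[1]);yaw=(yx+yy)/2
C=[onz("wrist",p,.012,s)[:2] for p in[(347,11),(531,1),(517,175),(351,182)]]
print("F",F,"corners mean",np.mean(C,0),"yaw",yx,yy,[np.linalg.norm(C[i]-C[i-1]) for i in range(4)])
m=(g>185)&(hsv[:,:,1]<60);m[:, :380]=0;m[:,515:]=0;m[170:]=0
cs,_=cv2.findContours(m.astype(np.uint8),cv2.RETR_EXTERNAL,cv2.CHAIN_APPROX_NONE);c=max(cs,key=cv2.contourArea)
P=np.array([onz("wrist",p,.046,s)[:2] for p in c[:,0]])
R=np.array([[np.cos(yaw),-np.sin(yaw)],[np.sin(yaw),np.cos(yaw)]])
L=((P-F)@R*1000).astype(np.float32)
M=cv2.moments(L.reshape(-1,1,2));cc=np.array([M["m10"],M["m01"]])/M["m00"]
d=L-cc;t=np.arctan2(d[:,1],d[:,0]);r=np.hypot(*d.T);o=np.argsort(t);tt=np.linspace(-np.pi,np.pi,360,endpoint=False);rr=np.interp(tt,t[o],r[o],period=2*np.pi)
h=[(rr*np.exp(-1j*k*tt)).mean() for k in range(4)]
print("cam offset mm",cc,"area",M["m00"],"expect",np.pi*2550,"r0",h[0].real,"a3",2*abs(h[3]),"rot",-np.angle(h[3])/3,"h1,2",np.abs(h[1:3])*2)
p,a=blob((g>170),(128,33),14);print("button",p,a,onz("wrist",p,.123,s))
np.savez("fix.npz",F=F,yaw=yaw)
E
python3 m.py; python3 -c "
import cv2;im=cv2.imread('pics/w1.png');cv2.imwrite('pics/c2.png',cv2.resize(im[0:110,90:240],None,fx=5,fy=5,interpolation=cv2.INTER_CUBIC))"
```

```text
screw [354.0769  25.3846] 13 [ 0.4488 -0.0121]
screw [519.744  12.128] 125 [0.4365 0.1547]
screw [504.2 163.4] 25 [0.5895 0.1596]
screw [358. 169.] 9 [ 0.5957 -0.0039]
F [0.5176 0.0746] corners mean [0.5186 0.0786] yaw 0.04377080114899461 0.05625414583685143 [np.float64(0.1769835337709829), np.float64(0.18625575226635413), np.float64(0.1783540997954801), np.float64(0.18931448240094279)]
cam offset mm [1.9505 5.3143] area 7502.241717473021 expect 8011.061266653973 r0 48.350584434532806 a3 10.002007797140031 rot -0.05185032346527376 h1,2 [0.0344 0.1483]
button [128.1902  32.3372] 347 [ 0.4767 -0.1902  0.123 ]
```

View pics/c2.png

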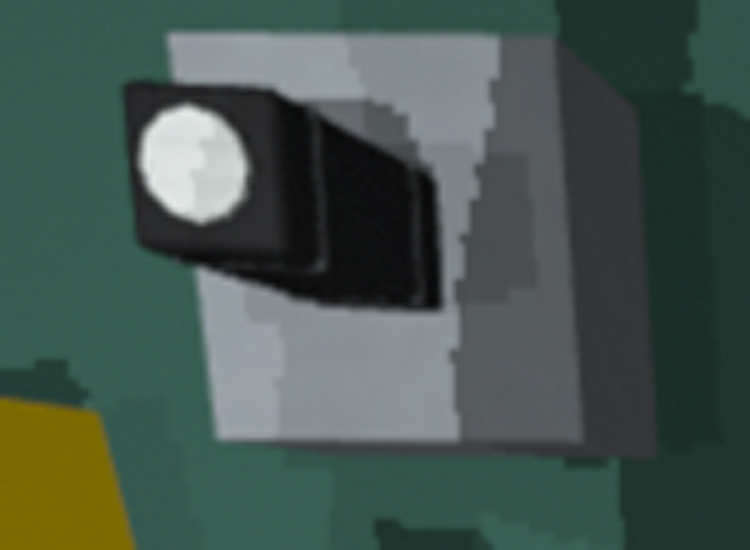

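The crop shows the black handle's top square with corners (125,85), (275,90), (290,255), (140,245), and the block's top face with corners (168,33), (555,38), (583,440), (217,440). I'll cast these corners and improve the plate pose.

```bash
cat > m2.py <<'E'
from h import *
import pickle
np.set_printoptions(precision=4,suppress=True)
s=pickle.load(open("w1.pkl","rb"));im=cv2.imread("pics/w1.png");g=cv2.cvtColor(im,cv2.COLOR_BGR2GRAY);hsv=cv2.cvtColor(im,cv2.COLOR_BGR2HSV)
def sq(name,C,z):
    C=np.array([onz("wrist",p,z,s)[:2] for p in C])
    ey=C[1]-C[0]+C[2]-C[3];ex=C[3]-C[0]+C[2]-C[1]
    y1,y2=np.arctan2(ex[1],ex[0]),np.arctan2(-ey[0],ey[1])
    print(name,C.mean(0),"yaw",y1,y2,"sides",np.linalg.norm(ex)/2,np.linalg.norm(ey)/2);return C.mean(0),(y1+y2)/2
k=lambda L:[(90+x/5,y/5) for x,y in L]
sq("stylus top",k([(125,85),(275,90),(290,255),(140,245)]),.120)
sq("holder",k([(168,33),(555,38),(583,440),(217,440)]),.055)
m=((hsv[:,:,1]<70)&(g>75)).astype(np.uint8);m[:,:335]=0;m[:,545:]=0;m[200:]=0
m=cv2.morphologyEx(m,cv2.MORPH_OPEN,np.ones((5,5)))
c=max(cv2.findContours(m,cv2.RETR_EXTERNAL,cv2.CHAIN_APPROX_NONE)[0],key=cv2.contourArea)
q=cv2.approxPolyDP(cv2.convexHull(c),10,True)[:,0].astype(float);print(q)
cen=q.mean(0);f=lambda sx,sy:[p for p in q if (p[0]-cen[0])*sx>0 and (p[1]-cen[1])*sy>0][0]
F,yaw=sq("plate",[f(-1,-1),f(1,-1),f(1,1),f(-1,1)],.012)
R=np.array([[np.cos(yaw),-np.sin(yaw)],[np.sin(yaw),np.cos(yaw)]])
for th in(170,185,200):
    m=(g>th)&(hsv[:,:,1]<60);m[:, :380]=0;m[:,515:]=0;m[170:]=0
    c=max(cv2.findContours(m.astype(np.uint8),cv2.RETR_EXTERNAL,cv2.CHAIN_APPROX_NONE)[0],key=cv2.contourArea)
    P=np.array([onz("wrist",p,.046,s)[:2] for p in c[:,0]])
    L=((P-F)@R*1000).astype(np.float32)
    M=cv2.moments(L.reshape(-1,1,2));cc=np.array([M["m10"],M["m01"]])/M["m00"]
    d=L-cc;t=np.arctan2(d[:,1],d[:,0]);r=np.hypot(*d.T);o=np.argsort(t);tt=np.linspace(-np.pi,np.pi,360,endpoint=False);rr=np.interp(tt,t[o],r[o],period=2*np.pi)
    h=[(rr*np.exp(-1j*k*tt)).mean() for k in range(4)]
    rot=-np.angle(h[3])/3  # phase of 3rd harmonic: cos(3(t-rot))
    print(th,"cam mm",cc,"r0",h[0].real,"a3",2*abs(h[3]),"rot",rot,"world centre",F+R@cc/1000,"h2",2*abs(h[2]))
np.savez("fix.npz",F=F,yaw=yaw)
E
python3 m2.py
```

```text
stylus top [ 0.4772 -0.1893] yaw -0.03347700875023237 -0.04580617375484804 sides 0.022434290519764248 0.02244295018075804
holder [ 0.477 -0.19 ] yaw -0.006678154626784626 -0.005245467369242181 sides 0.06957887944677131 0.06986136895270173
[[530.   0.]
 [515. 174.]
 [351. 183.]
 [345.  11.]]
plate [0.5184 0.0772] yaw 0.057529946913296166 0.055048387819461114 sides 0.17814161896885009 0.1870705235669769
170 cam mm [1.1194 2.7192] r0 48.82641271171377 a3 9.864268548351658 rot -0.056301302436386626 world centre [0.5194 0.08  ] h2 0.08373683042711047
185 cam mm [1.0466 2.7022] r0 48.354511854605434 a3 10.00010447536536 rot -0.05834974909682087 world centre [0.5193 0.08  ] h2 0.15113682193473624
200 cam mm [1.0995 2.7271] r0 47.89267539805945 a3 10.187421110668328 rot -0.05769821992023815 world centre [0.5193 0.08  ] h2 0.1835563604689276
```

The measurements agree: the block is at (0.477, -0.190) with 70 mm sides, the stylus at (0.477, -0.1895) with yaw about -0.04, and the cam centre at (0.519, 0.080). Now I'll go for the grasp.

Emit:
apply_moves([
  [0.0405, -0.047, 0, 0, 0, 0, -1],
  [0.0405, -0.047, 0, 0, 0, 0, -1],
  [0.0405, -0.0465, 0, 0, 0, 0, -1],
  [0, 0, 0.02, 0, 0, 0.04, -1],
  [0, 0, 0.045, 0, 0, 0, -1],
  [0, 0, 0.045, 0, 0, 0, -1],
  [0, 0, 0.04, 0, 0, 0, -1],
  [0, 0, 0, 0, 0, 0, -1],
])

```text
t: 3.45
tcp_pos: [0.476, -0.1872, 0.1182]
tool_rot: [0.019, 1.0, 0.002, -0.003]
force: [0.3, -0.5, -0.3]
finger_gap: 1.0
gripper_force: 0.0
```

Run:
```python
from h import *
s=sense();im=snapshot("wrist")[:,:,::-1];print(s["tcp_pos"],s["tool_rot"])
b=snapshot("side")[:,:,::-1]
cv2.imwrite("pics/w2.png",np.hstack([im[150:400,170:470],cv2.resize(b[110:235,290:440],None,fx=2,fy=2)]))
```

```text
[ 0.47595298 -0.18715967  0.11819433] [ 0.01895261  0.99981297  0.00213478 -0.00320482]
```

View pics/w2.png

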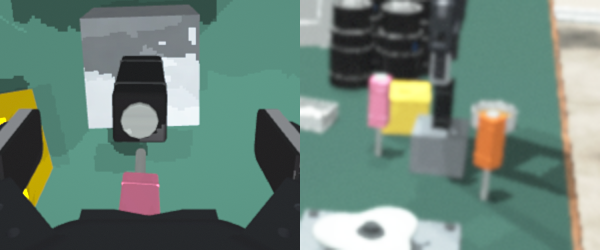

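The stylus top is at crop (140,121), which is wrist pixel (310,271). It sits between the fingers, slightly towards -y, and nothing else is in the jaw path. Descend and grip.

Emit:
apply_moves([
  [0, -0.002, 0.025, 0, 0, 0, -1],
  [0, 0, 0.025, 0, 0, 0, -1],
  [0, 0, 0, 0, 0, 0, 0],
  [0, 0, 0, 0, 0, 0, 1],
  [0, 0, 0, 0, 0, 0, 1],
  [0, 0, 0, 0, 0, 0, 1],
  [0, 0, 0, 0, 0, 0, 1],
  [0, 0, 0, 0, 0, 0, 1],
], force=90)

```text
t: 4.55
tcp_pos: [0.4789, -0.1924, 0.0718]
tool_rot: [0.02, 1.0, -0.001, 0.001]
force: [-0.3, 0.9, 6.0]
finger_gap: 0.265
gripper_force: 88.0
```

Emit:
apply_moves([
  [0, 0, 0, 0, 0, 0, 1],
  [0, 0, 0, 0, 0, 0, 1],
])

```text
t: 4.8
tcp_pos: [0.4789, -0.1924, 0.0718]
tool_rot: [0.02, 1.0, -0.001, 0.001]
force: [-0.4, 0.2, 5.6]
finger_gap: 0.268
gripper_force: 88.0
```

Gripped: the opening is 22.5 mm and the grip is 88 N. Now I'll lift, and set up the planner for the needle-centre path with a force-based cam fit.

Emit:
apply_moves([
  [0, 0, -0.01, 0, 0, 0, 1],
  [0, 0, -0.02, 0, 0, 0, 1],
  [0, 0, -0.03, 0, 0, 0, 1],
  [0, 0, -0.04, 0, 0, 0, 1],
  [0, 0, -0.03, 0, 0, -0.04, 1],
  [0, 0, 0, 0, 0, 0, 1],
])

```text
t: 5.55
tcp_pos: [0.4795, -0.1929, 0.2031]
tool_rot: [-0.0, 1.0, -0.002, 0.003]
force: [0.2, -0.6, -0.7]
finger_gap: 0.271
gripper_force: 88.0
```

```bash
cat > plan.py <<'E'
# usage: plan.py  pos(mm x y)  n  step  [log file: lines x y fx fy]
import numpy as np,sys,os
from scipy.optimize import least_squares
np.set_printoptions(precision=2,suppress=True)
K=4.;TH=np.radians(np.arange(70,291,.1))
def curve(c,off):   # needle centres at clearance off from the rim, world mm
    r=50+10*np.cos(3*TH);rp=-30*np.sin(3*TH)
    P=np.c_[r*np.cos(TH),r*np.sin(TH)];T=np.c_[rp*np.cos(TH)-r*np.sin(TH),rp*np.sin(TH)+r*np.cos(TH)]
    T/=np.linalg.norm(T,axis=1)[:,None];N=np.c_[T[:,1],-T[:,0]];P=P+off*N
    R=np.array([[np.cos(c[2]),-np.sin(c[2])],[np.sin(c[2]),np.cos(c[2])]])
    return P@R.T+c[:2],N@R.T,T@R.T
C0=np.array([520.5,79.1,-.001])
def fit(log):
    def res(c):
        P,N,_=curve(c,4);e=[]
        for x,y,fx,fy in log:
            q=np.array([x,y])+np.array([fx,fy])/K;i=np.argmin(((P-q)**2).sum(1));e.append((q-P[i])@N[i]/.25)
        return np.r_[e,(c-C0)/[1.5,1.5,.025]]
    return least_squares(res,C0)
F=np.load("fix.npz");yaw=float(F["yaw"]);Fc=F["F"]*1000+[1.2,-.9]
nom=curve([*Fc,yaw],4)[0]; st=[nom[np.argmin(abs(np.degrees(TH)-a))] for a in(100,140,180,220,260)]
if __name__=="__main__":
    pos=np.array([float(a) for a in sys.argv[1:3]]);n=int(sys.argv[3]);step=float(sys.argv[4])
    c=C0
    if os.path.exists("log.txt"):
        log=np.loadtxt("log.txt",ndmin=2);f=fit(log);c=f.x;print("cam",c[:2],"rot %.3f"%c[2],"res mm",f.fun[:-3][-8:]*.25)
    press=float(sys.argv[5]) if len(sys.argv)>5 else 5.
    mu=.25;P,N,T=curve(c,4-press*.97/K);P=P+T*press*.24/K   # bush drags along
    i=np.argmin(((P-pos)**2).sum(1));s=np.r_[0,np.cumsum(np.linalg.norm(np.diff(P,axis=0),axis=1))]
    print("at t %.1f"%np.degrees(TH[i]),"normal",N[i],"off path",(pos-P[i])@N[i])
    p=pos
    for k in range(1,n+1):
        j=np.searchsorted(s,s[i]+k*step);j=min(j,len(s)-1);d=np.round(P[j]-p,1);p=p+d
        print([round(-d[0]/1000,4),round(d[1]/1000,4)],"->",p,"t %.0f"%np.degrees(TH[j]),"st",np.round([np.linalg.norm(p-q) for q in st],0))
E
python3 - <<'E'
from plan import *
print(np.array(st))
P,N,T=curve(C0,4)
for a in(96,100,104):
    i=np.argmin(abs(np.degrees(TH)-a));print(a,P[i],N[i],"out12",P[i]+12*N[i])
E
```

```text
[[507.85 133.79]
 [471.62 110.06]
 [475.66  73.86]
 [475.71  37.44]
 [514.38  17.93]]
96 [516.52 135.61] [0.38 0.93] out12 [521.08 146.71]
100 [512.06 137.13] [0.26 0.96] out12 [515.24 148.7 ]
104 [507.36 138.09] [0.13 0.99] out12 [508.94 149.98]
```

Emit:
apply_moves([
  [-0.0052, 0.0488, 0, 0, 0, 0, 1],
  [-0.0052, 0.0488, 0, 0, 0, 0, 1],
  [-0.0052, 0.0488, 0, 0, 0, 0, 1],
  [-0.0052, 0.0488, 0, 0, 0, 0, 1],
  [-0.0052, 0.0488, 0, 0, 0, 0, 1],
  [-0.0052, 0.0488, 0, 0, 0, 0, 1],
  [-0.0052, 0.0488, 0, 0, 0, 0, 1],
  [0, 0, 0.06, 0, 0, 0, 1],
])

```text
t: 6.55
tcp_pos: [0.5183, 0.1533, 0.1424]
tool_rot: [-0.002, 1.0, 0.001, 0.006]
force: [1.4, -1.3, -1.9]
finger_gap: 0.269
gripper_force: 88.3
```

Emit:
apply_moves([
  [0, 0, 0, 0, 0, 0, 1],
  [0, 0, 0, 0, 0, 0, 1],
])

```text
t: 6.8
tcp_pos: [0.5144, 0.1492, 0.1406]
tool_rot: [0.0, 1.0, -0.0, -0.0]
force: [-0.1, -0.3, -1.6]
finger_gap: 0.269
gripper_force: 88.1
```

Run:
```python
from h import *
s=sense();a=snapshot("scene")[:,:,::-1];b=snapshot("side")[:,:,::-1];print(s["tcp_pos"],s["force"])
cv2.imwrite("pics/s3.png",a);cv2.imwrite("pics/d3.png",b)
f=lambda i,x,y:cv2.resize(i[y:y+100,x:x+80],None,fx=5,fy=5,interpolation=cv2.INTER_CUBIC)
cv2.imwrite("pics/v3.png",np.hstack([f(a,240,110),f(b,290,180)]))
```

```text
[0.5144209  0.14917733 0.14062267] [-0.07305825 -0.34010685 -1.59642934]
```

View pics/v3.png

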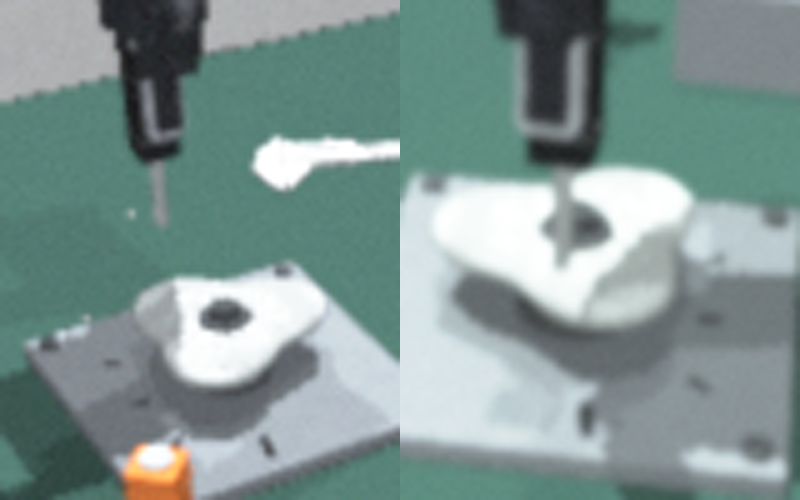

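The needle is held straight. Its tip is at scene (272.6,155) and side (323,233). A quick triangulation will check this before I go down.

```bash
python3 -c "
from h import *
print(two('scene',(272.6,154.5),'side',(323,232.8)))"
```

```text
(array([0.51236976, 0.14642482, 0.07739893]), np.float64(0.0018908476272051246))
```

Emit:
apply_moves([
  [0, 0, 0.026, 0, 0, 0, 1],
  [0, 0, 0.026, 0, 0, 0, 1],
  [0, 0, 0, 0, 0, 0, 1],
  [0.0005, -0.0019, 0, 0, 0, 0, 1],
  [0.0005, -0.0019, 0, 0, 0, 0, 1],
  [0.0005, -0.0019, 0, 0, 0, 0, 1],
  [0, 0, 0, 0, 0, 0, 1],
])

```text
t: 7.78
tcp_pos: [0.5131, 0.1438, 0.0887]
tool_rot: [0.0, 1.0, 0.0, 0.0]
force: [0.7, -0.1, -0.3]
finger_gap: 0.267
gripper_force: 88.2
```

Emit:
apply_moves([
  [0.0003, -0.001, 0, 0, 0, 0, 1],
  [0, 0, 0, 0, 0, 0, 1],
])

```text
t: 8.02
tcp_pos: [0.5125, 0.1429, 0.0883]
tool_rot: [-0.0, 1.0, -0.0, -0.0]
force: [-0.4, 0.0, -1.4]
finger_gap: 0.274
gripper_force: 88.2
```

Emit:
apply_moves([
  [0.0002, -0.001, 0, 0, 0, 0, 1],
  [0, 0, 0, 0, 0, 0, 1],
])

```text
t: 8.28
tcp_pos: [0.5124, 0.1419, 0.0882]
tool_rot: [-0.0, 1.0, -0.0, -0.0]
force: [0.2, -0.8, 0.3]
finger_gap: 0.268
gripper_force: 88.2
```

Emit:
apply_moves([
  [0.0003, -0.001, 0, 0, 0, 0, 1],
  [0, 0, 0, 0, 0, 0, 1],
])

```text
t: 8.52
tcp_pos: [0.5121, 0.1409, 0.0883]
tool_rot: [-0.0, 1.0, -0.0, -0.0]
force: [-0.3, -0.4, -0.9]
finger_gap: 0.268
gripper_force: 88.2
```

Emit:
apply_moves([
  [0.0002, -0.001, 0, 0, 0, 0, 1],
  [0, 0, 0, 0, 0, 0, 1],
])

```text
t: 8.78
tcp_pos: [0.5119, 0.1398, 0.0883]
tool_rot: [-0.0, 1.0, -0.0, 0.0]
force: [-0.5, 0.5, -0.7]
finger_gap: 0.275
gripper_force: 88.2
```

Emit:
apply_moves([
  [0.0003, -0.001, 0, 0, 0, 0, 1],
  [0, 0, 0, 0, 0, 0, 1],
])

```text
t: 9.02
tcp_pos: [0.5115, 0.1388, 0.0883]
tool_rot: [-0.0, 1.0, -0.0, -0.0]
force: [-0.5, 0.1, -1.7]
finger_gap: 0.269
gripper_force: 88.2
```

Emit:
apply_moves([
  [0.0002, -0.0007, 0, 0, 0, 0, 1],
  [0, 0, 0, 0, 0, 0, 1],
])

```text
t: 9.28
tcp_pos: [0.5114, 0.1382, 0.0883]
tool_rot: [-0.0, 1.0, 0.0, -0.0]
force: [0.2, 0.2, -0.6]
finger_gap: 0.271
gripper_force: 88.2
```

Emit:
apply_moves([
  [0.0002, -0.0007, 0, 0, 0, 0, 1],
  [0, 0, 0, 0, 0, 0, 1],
])

```text
t: 9.52
tcp_pos: [0.5112, 0.1375, 0.0883]
tool_rot: [-0.0, 1.0, 0.0, -0.0]
force: [-0.2, -0.5, -1.4]
finger_gap: 0.271
gripper_force: 88.2
```

Emit:
apply_moves([
  [0.0002, -0.0007, 0, 0, 0, 0, 1],
  [0, 0, 0, 0, 0, 0, 1],
])

```text
t: 9.78
tcp_pos: [0.5111, 0.1369, 0.0883]
tool_rot: [0.0, 1.0, 0.0, 0.0]
force: [-0.8, 1.2, 0.1]
finger_gap: 0.269
gripper_force: 88.2
```

Emit:
apply_moves([
  [0.0002, -0.0007, 0, 0, 0, 0, 1],
  [0, 0, 0, 0, 0, 0, 1],
])

```text
t: 10.02
tcp_pos: [0.511, 0.1364, 0.0884]
tool_rot: [0.0, 1.0, 0.0, 0.0]
force: [0.7, 2.2, -1.4]
finger_gap: 0.268
gripper_force: 88.1
```

Emit:
apply_moves([
  [0.0002, -0.0007, 0, 0, 0, 0, 1],
  [0, 0, 0, 0, 0, 0, 1],
])

```text
t: 10.28
tcp_pos: [0.5108, 0.1358, 0.0884]
tool_rot: [0.0, 1.0, 0.0, 0.0]
force: [0.7, 3.8, -1.2]
finger_gap: 0.269
gripper_force: 88.2
```

Emit:
apply_moves([
  [0.0001, -0.0005, 0, 0, 0, 0, 1],
  [0, 0, 0, 0, 0, 0, 1],
])

```text
t: 10.52
tcp_pos: [0.5108, 0.1353, 0.0884]
tool_rot: [0.0, 1.0, 0.0, 0.0]
force: [0.8, 4.8, -1.3]
finger_gap: 0.268
gripper_force: 88.2
```

Run:
```python
from station import *
for i in range(4):
    s=sense();print(s["t"],s["tcp_pos"]*1000,s["force"]);snapshot("side")
```

```text
10.525 [510.77595271 135.33253172  88.39055685] [ 0.82202892  4.75560246 -1.31902814]
10.575 [510.80700659 135.36242857  88.39352516] [ 0.87051807  4.99016811 -1.2450384 ]
10.625 [510.76266334 135.36761383  88.3804395 ] [-0.45789997  5.31971758 -0.03965046]
10.675 [510.75948545 135.38681375  88.39079365] [ 0.27836218  4.43908937 -1.06267012]
```

Contact is steady at about 5 N, and the arm itself gives about 0.1 mm/N. I'll adapt the planner to the measured pose, logging each reading for the fit.

```bash
cat > ed.py <<'E'
s=open("plan.py").read()
s=s.replace("C0=np.array([520.5,79.1,-.001])","C0=np.array([519.3,80.0,-.001]);KA=10.").replace("*1000+[1.2,-.9]","*1000")
a=s.index('    pos=np.array');b=s.index('    c=C0\n')
s=s[:a]+'''    new=np.array(eval(sys.argv[1]),float).reshape(-1,4)   # measured x y (mm) fx fy; last one = now
    n=int(sys.argv[2]);step=float(sys.argv[3])
    with open("log.txt","a") as fo: np.savetxt(fo,new)
'''+s[b:]
s=s.replace('float(sys.argv[5]) if len(sys.argv)>5','float(sys.argv[4]) if len(sys.argv)>4')
s=s.replace('P,N,T=curve(c,4-press*.97/K);P=P+T*press*.24/K','kk=1/(1/K+1/KA);P,N,T=curve(c,4-press*.97/kk);P=P+T*press*.24/kk')
s=s.replace('    i=np.argmin(((P-pos)','''    f=new[-1,2:];Q,NQ,_=curve(c,4);q=new[-1,:2]+f/K;i=np.argmin(((Q-q)**2).sum(1))
    pos=new[-1,:2]-f/KA   # virtual commanded point
    i=np.argmin(((P-pos)''')
open("plan.py","w").write(s)
E
python3 ed.py; python3 plan.py "[[511.0,136.4,.2,2.0],[510.8,135.8,.5,3.6],[510.77,135.36,.4,4.9]]" 6 2.5
```

```text
cam [519.02  78.98] rot 0.006 res mm [ 0.18 -0.04 -0.17]
at t 98.7 normal [0.3  0.95] off path -0.15882126109982717
[np.float64(0.0025), np.float64(0.0008)] -> [508.23 135.67] t 101 st [  2.  45.  70. 103. 117.]
[np.float64(0.0024), np.float64(0.0004)] -> [505.83 136.07] t 103 st [  2.  43.  69. 103. 117.]
[np.float64(0.0025), np.float64(0.0003)] -> [503.33 136.37] t 105 st [  4.  42.  68. 102. 118.]
[np.float64(0.0025), np.float64(0.0001)] -> [500.83 136.47] t 107 st [  6.  40.  67. 102. 118.]
[np.float64(0.0025), np.float64(-0.0002)] -> [498.33 136.27] t 110 st [  8.  38.  66. 101. 118.]
[np.float64(0.0024), np.float64(-0.0004)] -> [495.93 135.87] t 112 st [ 11.  36.  65. 100. 118.]
```

Emit:
apply_moves([
  [0.0025, 0.0007, 0, 0, 0, 0, 1],
  [0.0024, 0.0005, 0, 0, 0, 0, 1],
  [0, 0, 0, 0, 0, 0, 1],
])

```text
t: 11.1
tcp_pos: [0.5064, 0.1363, 0.0887]
tool_rot: [0.0, 1.0, 0.0, 0.001]
force: [2.5, 4.3, 1.1]
finger_gap: 0.268
gripper_force: 88.2
```

Emit:
apply_moves([
  [0.0025, 0.0003, 0, 0, 0, 0, 1],
  [0, 0, 0, 0, 0, 0, 1],
])

```text
t: 11.35
tcp_pos: [0.5022, 0.1363, 0.0883]
tool_rot: [-0.0, 1.0, -0.0, -0.001]
force: [0.3, 4.1, 0.6]
finger_gap: 0.268
gripper_force: 88.4
```

Emit:
apply_moves([
  [0.0025, 0.0001, 0, 0, 0, 0, 1],
  [0, 0, 0, 0, 0, 0, 1],
])

```text
t: 11.6
tcp_pos: [0.4996, 0.1362, 0.0881]
tool_rot: [-0.0, 1.0, -0.0, -0.001]
force: [-0.4, 2.8, -0.3]
finger_gap: 0.274
gripper_force: 88.5
```

```bash
python3 plan.py "[[506.4,136.3,2.0,4.3],[502.2,136.3,.5,4.1],[499.6,136.2,0.2,3.0]]" 8 2.5
```

```text
cam [521.28  78.06] rot -0.007 res mm [ 0.22  0.   -0.12  0.07 -0.06 -0.16]
at t 111.2 normal [-0.14  0.99] off path 0.5028618486672228
[np.float64(0.0025), np.float64(-0.001)] -> [497.08 134.9 ] t 113 st [ 10.  36.  64.  99. 117.]
[np.float64(0.0024), np.float64(-0.0007)] -> [494.68 134.2 ] t 116 st [ 12.  34.  63.  98. 117.]
[np.float64(0.0023), np.float64(-0.001)] -> [492.38 133.2 ] t 118 st [ 14.  31.  61.  97. 116.]
[np.float64(0.0022), np.float64(-0.0012)] -> [490.18 132.  ] t 120 st [ 17.  29.  59.  95. 115.]
[np.float64(0.0021), np.float64(-0.0013)] -> [488.08 130.7 ] t 122 st [ 19.  26.  58.  93. 115.]
[np.float64(0.0019), np.float64(-0.0016)] -> [486.18 129.1 ] t 124 st [ 21.  24.  56.  92. 114.]
[np.float64(0.0019), np.float64(-0.0017)] -> [484.28 127.4 ] t 126 st [ 24.  22.  54.  90. 112.]
[np.float64(0.0016), np.float64(-0.0019)] -> [482.68 125.5 ] t 129 st [ 26.  19.  51.  88. 111.]
```

Emit:
apply_moves([
  [0.0025, -0.001, 0, 0, 0, 0, 1],
  [0, 0, 0, 0, 0, 0, 1],
])

```text
t: 11.85
tcp_pos: [0.4976, 0.1355, 0.0882]
tool_rot: [-0.0, 1.0, 0.0, -0.0]
force: [0.6, 3.0, -0.6]
finger_gap: 0.27
gripper_force: 88.5
```

Emit:
apply_moves([
  [0.0024, -0.0007, 0, 0, 0, 0, 1],
  [0, 0, 0, 0, 0, 0, 1],
])

```text
t: 12.1
tcp_pos: [0.495, 0.1349, 0.0883]
tool_rot: [-0.0, 1.0, 0.0, -0.001]
force: [-1.2, 3.6, 0.9]
finger_gap: 0.27
gripper_force: 88.2
```

Emit:
apply_moves([
  [0.0023, -0.001, 0, 0, 0, 0, 1],
  [0, 0, 0, 0, 0, 0, 1],
])

```text
t: 12.35
tcp_pos: [0.4921, 0.1335, 0.0881]
tool_rot: [-0.0, 1.0, -0.0, -0.001]
force: [-1.3, 2.3, -0.4]
finger_gap: 0.269
gripper_force: 88.4
```

```bash
python3 plan.py "[[497.6,135.5,.3,3.1],[495.0,134.9,-.6,3.4],[492.1,133.5,-.8,2.7]]" 6 2.5 6
```

```text
cam [521.88  77.86] rot -0.013 res mm [-0.05 -0.18  0.11  0.09  0.05 -0.2   0.11 -0.18]
at t 118.6 normal [-0.43  0.9 ] off path 0.8795421263288069
[np.float64(0.0019), np.float64(-0.0021)] -> [490.28 131.13] t 121 st [ 17.  28.  59.  94. 115.]
[np.float64(0.002), np.float64(-0.0014)] -> [488.28 129.73] t 123 st [ 19.  26.  57.  92. 114.]
[np.float64(0.0019), np.float64(-0.0017)] -> [486.38 128.03] t 125 st [ 21.  23.  55.  90. 112.]
[np.float64(0.0017), np.float64(-0.0018)] -> [484.68 126.23] t 127 st [ 24.  21.  52.  88. 111.]
[np.float64(0.0016), np.float64(-0.0019)] -> [483.08 124.33] t 130 st [ 26.  18.  50.  86. 110.]
[np.float64(0.0014), np.float64(-0.0021)] -> [481.68 122.23] t 132 st [ 28.  16.  48.  84. 108.]
```

Emit:
apply_moves([
  [0.0019, -0.0021, 0, 0, 0, 0, 1],
  [0, 0, 0, 0, 0, 0, 1],
])

```text
t: 12.6
tcp_pos: [0.4904, 0.1316, 0.0881]
tool_rot: [0.0, 1.0, 0.0, -0.001]
force: [-1.9, 3.8, -0.5]
finger_gap: 0.265
gripper_force: 88.2
```

Emit:
apply_moves([
  [0.002, -0.0014, 0, 0, 0, 0, 1],
  [0, 0, 0, 0, 0, 0, 1],
])

```text
t: 12.85
tcp_pos: [0.4888, 0.1304, 0.0882]
tool_rot: [0.0, 1.0, 0.0, -0.001]
force: [-1.3, 4.6, -0.2]
finger_gap: 0.269
gripper_force: 88.2
```

Emit:
apply_moves([
  [0.0019, -0.0017, 0, 0, 0, 0, 1],
  [0, 0, 0, 0, 0, 0, 1],
])

```text
t: 13.1
tcp_pos: [0.4867, 0.1289, 0.0882]
tool_rot: [0.0, 1.0, 0.0, -0.001]
force: [-2.4, 4.8, -0.5]
finger_gap: 0.267
gripper_force: 88.5
```

Run:
```python
from station import *
for i in range(4):
    s=sense();print(s["t"],s["tcp_pos"]*1000,s["force"]);snapshot("side")
```

```text
13.1 [486.68121568 128.86089214  88.1969714 ] [-2.40345376  4.76730135 -0.46297328]
13.15 [486.51577745 128.80940386  88.17082697] [-2.51977212  4.43525065  0.00889948]
13.2 [486.35682006 128.73583929  88.13588763] [-3.18892872  4.2937332  -0.44005232]
13.25 [486.27961377 128.69436556  88.12303524] [-1.01811196  3.63727524 -0.19959853]
```

```bash
python3 plan.py "[[490.4,131.6,-1.7,3.8],[488.8,130.4,-1.6,4.5],[486.3,128.7,-2.3,4.2]]" 8 2.5 6
```

```text
cam [522.28  77.74] rot -0.019 res mm [ 0.15  0.17 -0.04  0.33  0.1  -0.35 -0.3   0.05]
at t 125.6 normal [-0.68  0.73] off path 0.4591294957416258
[np.float64(0.0015), np.float64(-0.0022)] -> [485.03 126.08] t 128 st [ 23.  21.  52.  88. 111.]
[np.float64(0.0015), np.float64(-0.002)] -> [483.53 124.08] t 130 st [ 25.  19.  50.  86. 109.]
[np.float64(0.0014), np.float64(-0.0021)] -> [482.13 121.98] t 132 st [ 28.  16.  48.  84. 108.]
[np.float64(0.0012), np.float64(-0.0022)] -> [480.93 119.78] t 134 st [ 30.  14.  45.  82. 106.]
[np.float64(0.001), np.float64(-0.0023)] -> [479.93 117.48] t 137 st [ 32.  12.  43.  79. 104.]
[np.float64(0.0008), np.float64(-0.0023)] -> [479.13 115.18] t 139 st [ 34.  10.  41.  77. 102.]
[np.float64(0.0006), np.float64(-0.0024)] -> [478.53 112.78] t 141 st [ 36.   8.  38.  75. 100.]
[np.float64(0.0005), np.float64(-0.0024)] -> [478.03 110.38] t 143 st [38.  8. 36. 72. 98.]
```

Emit:
apply_moves([
  [0.0015, -0.0021, 0, 0, 0, 0, 1],
  [0, 0, 0, 0, 0, 0, 1],
])

```text
t: 13.55
tcp_pos: [0.4846, 0.1268, 0.0881]
tool_rot: [0.0, 1.0, 0.0, -0.002]
force: [-3.0, 5.6, 0.3]
finger_gap: 0.268
gripper_force: 88.7
```

Emit:
apply_moves([
  [0.0015, -0.002, 0, 0, 0, 0, 1],
  [0, 0, 0, 0, 0, 0, 1],
])

```text
t: 13.8
tcp_pos: [0.4827, 0.1242, 0.0879]
tool_rot: [-0.0, 1.0, -0.0, -0.002]
force: [-5.4, 2.3, -0.5]
finger_gap: 0.274
gripper_force: 88.6
```

Emit:
apply_moves([
  [0.0013, -0.0021, 0, 0, 0, 0, 1],
  [0, 0, 0, 0, 0, 0, 1],
  [0, 0, 0, 0, 0, 0, 1],
])

```text
t: 14.18
tcp_pos: [0.4817, 0.1224, 0.088]
tool_rot: [-0.0, 1.0, -0.0, -0.002]
force: [-3.8, 3.6, -0.4]
finger_gap: 0.275
gripper_force: 88.4
```

```bash
python3 plan.py "[[484.6,126.8,-3.2,5.0],[482.7,124.2,-4.3,3.4],[481.7,122.4,-3.9,3.5]]" 8 2.5 5.5
```

```text
cam [522.27  77.75] rot -0.019 res mm [ 0.32  0.08 -0.36 -0.31  0.03  0.21  0.04 -0.17]
at t 132.3 normal [-0.85  0.52] off path -0.10883975700651172
[np.float64(0.0013), np.float64(-0.0022)] -> [480.79 119.85] t 134 st [ 30.  14.  46.  82. 106.]
[np.float64(0.001), np.float64(-0.0023)] -> [479.79 117.55] t 137 st [ 32.  11.  43.  79. 104.]
[np.float64(0.0008), np.float64(-0.0023)] -> [478.99 115.25] t 139 st [ 34.  10.  41.  77. 102.]
[np.float64(0.0007), np.float64(-0.0024)] -> [478.29 112.85] t 141 st [ 36.   8.  38.  75. 100.]
[np.float64(0.0005), np.float64(-0.0026)] -> [477.79 110.25] t 143 st [38.  7. 36. 72. 98.]
[np.float64(0.0003), np.float64(-0.0024)] -> [477.49 107.85] t 146 st [40.  8. 33. 70. 96.]
[np.float64(0.0001), np.float64(-0.0025)] -> [477.39 105.35] t 148 st [41.  9. 31. 67. 94.]
[np.float64(0.0001), np.float64(-0.0025)] -> [477.29 102.85] t 150 st [43. 11. 28. 65. 91.]
```

Emit:
apply_moves([
  [0.0012, -0.0022, 0, 0, 0, 0, 1],
  [0, 0, 0, 0, 0, 0, 1],
])

```text
t: 14.42
tcp_pos: [0.4803, 0.1202, 0.088]
tool_rot: [-0.0, 1.0, 0.0, -0.002]
force: [-3.6, 3.9, -0.1]
finger_gap: 0.269
gripper_force: 88.5
```

Emit:
apply_moves([
  [0.001, -0.0023, 0, 0, 0, 0, 1],
  [0, 0, 0, 0, 0, 0, 1],
])

```text
t: 14.68
tcp_pos: [0.4789, 0.1178, 0.0879]
tool_rot: [-0.0, 1.0, -0.0, -0.002]
force: [-4.3, 2.8, 0.2]
finger_gap: 0.267
gripper_force: 88.7
```

Emit:
apply_moves([
  [0.0008, -0.0023, 0, 0, 0, 0, 1],
  [0, 0, 0, 0, 0, 0, 1],
  [0, 0, 0, 0, 0, 0, 1],
])

```text
t: 15.05
tcp_pos: [0.4784, 0.1152, 0.0879]
tool_rot: [-0.0, 1.0, -0.0, -0.002]
force: [-5.6, 1.4, -0.8]
finger_gap: 0.271
gripper_force: 88.6
```

```bash
python3 plan.py "[[480.3,120.2,-3.9,3.7],[478.9,117.8,-4.4,2.7],[478.4,115.2,-5.4,1.6]]" 8 2.5 5.5
```

```text
cam [522.18  77.73] rot -0.019 res mm [-0.34 -0.01  0.16 -0.01 -0.23 -0.05  0.26  0.02]
at t 139.0 normal [-0.95  0.3 ] off path -0.0884027386840249
[np.float64(0.0007), np.float64(-0.0024)] -> [478.24 112.64] t 141 st [ 36.   8.  38.  74. 100.]
[np.float64(0.0005), np.float64(-0.0025)] -> [477.74 110.14] t 143 st [38.  7. 36. 72. 98.]
[np.float64(0.0003), np.float64(-0.0024)] -> [477.44 107.74] t 146 st [40.  8. 33. 69. 96.]
[np.float64(0.0002), np.float64(-0.0025)] -> [477.24 105.24] t 148 st [42.  9. 31. 67. 94.]
[np.float64(0.0), np.float64(-0.0026)] -> [477.24 102.64] t 150 st [43. 11. 28. 64. 91.]
[np.float64(-0.0001), np.float64(-0.0024)] -> [477.34 100.24] t 153 st [45. 13. 26. 62. 89.]
[np.float64(-0.0002), np.float64(-0.0025)] -> [477.54  97.74] t 155 st [47. 15. 23. 59. 87.]
[np.float64(-0.0003), np.float64(-0.0025)] -> [477.84  95.24] t 158 st [49. 17. 21. 57. 84.]
```

Emit:
apply_moves([
  [0.0007, -0.0024, 0, 0, 0, 0, 1],
  [0, 0, 0, 0, 0, 0, 1],
])

```text
t: 15.3
tcp_pos: [0.4779, 0.113, 0.0879]
tool_rot: [-0.0, 1.0, -0.0, -0.002]
force: [-4.8, 0.8, -0.6]
finger_gap: 0.272
gripper_force: 88.5
```

Emit:
apply_moves([
  [0.0005, -0.0025, 0, 0, 0, 0, 1],
  [0, 0, 0, 0, 0, 0, 1],
])

```text
t: 15.55
tcp_pos: [0.4773, 0.1106, 0.0879]
tool_rot: [-0.0, 1.0, -0.0, -0.002]
force: [-5.0, 2.0, -0.7]
finger_gap: 0.267
gripper_force: 88.6
```

Emit:
apply_moves([
  [0.0003, -0.0024, 0, 0, 0, 0, 1],
  [0, 0, 0, 0, 0, 0, 1],
])

```text
t: 15.8
tcp_pos: [0.4768, 0.1082, 0.0879]
tool_rot: [-0.0, 1.0, -0.0, -0.002]
force: [-5.0, 1.6, -0.6]
finger_gap: 0.271
gripper_force: 88.7
```

Emit:
apply_moves([
  [0.0002, -0.0025, 0, 0, 0, 0, 1],
  [0, 0, 0, 0, 0, 0, 1],
  [0, 0, 0, 0, 0, 0, 1],
])

```text
t: 16.18
tcp_pos: [0.4766, 0.1053, 0.0879]
tool_rot: [-0.001, 1.0, -0.001, -0.002]
force: [-5.6, 0.7, -0.9]
finger_gap: 0.27
gripper_force: 88.7
```

```bash
python3 plan.py "[[477.9,113.0,-5,1.2],[477.3,110.6,-5,1.7],[476.8,108.2,-5.2,1.4],[476.6,105.3,-5.5,.9]]" 10 2.5 5.5
```

```text
cam [522.05  77.65] rot -0.023 res mm [-0.23 -0.05  0.25  0.01 -0.2  -0.07  0.13  0.16]
at t 148.1 normal [-1.    0.05] off path 0.09289385673905048
[np.float64(-0.0001), np.float64(-0.0025)] -> [477.25 102.71] t 150 st [43. 11. 28. 64. 91.]
[np.float64(-0.0001), np.float64(-0.0025)] -> [477.35 100.21] t 153 st [45. 13. 26. 62. 89.]
[np.float64(-0.0002), np.float64(-0.0025)] -> [477.55  97.71] t 155 st [47. 15. 23. 59. 87.]
[np.float64(-0.0003), np.float64(-0.0025)] -> [477.85  95.21] t 158 st [49. 17. 21. 57. 84.]
[np.float64(-0.0003), np.float64(-0.0024)] -> [478.15  92.81] t 160 st [51. 20. 18. 55. 82.]
[np.float64(-0.0004), np.float64(-0.0025)] -> [478.55  90.31] t 163 st [53. 22. 16. 52. 79.]
[np.float64(-0.0005), np.float64(-0.0025)] -> [479.05  87.81] t 166 st [54. 25. 14. 50. 77.]
[np.float64(-0.0004), np.float64(-0.0024)] -> [479.45  85.41] t 169 st [56. 27. 12. 47. 75.]
[np.float64(-0.0003), np.float64(-0.0025)] -> [479.75  82.91] t 173 st [58. 30. 10. 45. 72.]
[np.float64(-0.0002), np.float64(-0.0025)] -> [479.95  80.41] t 177 st [60. 32.  8. 42. 70.]
```

Emit:
apply_moves([
  [-0.0001, -0.0025, 0, 0, 0, 0, 1],
  [-0.0001, -0.0025, 0, 0, 0, 0, 1],
  [0, 0, 0, 0, 0, 0, 1],
])

```text
t: 16.55
tcp_pos: [0.4768, 0.1003, 0.0879]
tool_rot: [-0.0, 1.0, -0.0, -0.002]
force: [-5.2, 0.1, -0.3]
finger_gap: 0.274
gripper_force: 88.6
```

Emit:
apply_moves([
  [-0.0002, -0.0025, 0, 0, 0, 0, 1],
  [0, 0, 0, 0, 0, 0, 1],
])

```text
t: 16.8
tcp_pos: [0.4768, 0.0979, 0.0878]
tool_rot: [-0.0, 1.0, -0.0, -0.003]
force: [-6.4, 1.3, -0.3]
finger_gap: 0.267
gripper_force: 88.6
```

Emit:
apply_moves([
  [-0.0003, -0.0025, 0, 0, 0, 0, 1],
  [0, 0, 0, 0, 0, 0, 1],
])

```text
t: 17.05
tcp_pos: [0.4774, 0.0951, 0.0879]
tool_rot: [-0.001, 1.0, -0.001, -0.002]
force: [-4.8, 0.8, -0.7]
finger_gap: 0.272
gripper_force: 88.7
```

Emit:
apply_moves([
  [-0.0003, -0.0024, 0, 0, 0, 0, 1],
  [0, 0, 0, 0, 0, 0, 1],
  [0, 0, 0, 0, 0, 0, 1],
])

```text
t: 17.42
tcp_pos: [0.4778, 0.0927, 0.0879]
tool_rot: [-0.001, 1.0, -0.001, -0.002]
force: [-4.6, -0.7, -0.9]
finger_gap: 0.268
gripper_force: 88.7
```

```bash
python3 plan.py "[[476.8,100.3,-5.4,.6],[476.9,97.9,-5.6,.6],[477.4,95.1,-5.0,.3],[477.8,92.7,-4.7,-.3]]" 10 2.5 5.5
```

```text
cam [522.39  77.84] rot -0.012 res mm [-0.19 -0.05  0.15  0.21  0.04  0.18 -0.12 -0.2 ]
at t 160.2 normal [-0.99 -0.16] off path 0.026629971905879273
[np.float64(-0.0005), np.float64(-0.0024)] -> [478.77  90.33] t 163 st [52. 22. 16. 52. 79.]
[np.float64(-0.0004), np.float64(-0.0025)] -> [479.17  87.83] t 166 st [54. 25. 14. 50. 77.]
[np.float64(-0.0005), np.float64(-0.0025)] -> [479.67  85.33] t 169 st [56. 27. 12. 47. 74.]
[np.float64(-0.0003), np.float64(-0.0025)] -> [479.97  82.83] t 173 st [58. 30. 10. 45. 72.]
[np.float64(-0.0002), np.float64(-0.0024)] -> [480.17  80.43] t 176 st [60. 32.  8. 42. 70.]
[np.float64(-0.0001), np.float64(-0.0025)] -> [480.27  77.93] t 180 st [63. 34.  7. 40. 68.]
[np.float64(0.0002), np.float64(-0.0025)] -> [480.07  75.43] t 184 st [65. 37.  6. 38. 66.]
[np.float64(0.0003), np.float64(-0.0025)] -> [479.77  72.93] t 187 st [67. 39.  6. 35. 64.]
[np.float64(0.0005), np.float64(-0.0025)] -> [479.27  70.43] t 191 st [70. 41.  6. 32. 62.]
[np.float64(0.0005), np.float64(-0.0024)] -> [478.77  68.03] t 194 st [72. 44.  8. 30. 60.]
```

Emit:
apply_moves([
  [-0.0004, -0.0024, 0, 0, 0, 0, 1],
  [-0.0004, -0.0025, 0, 0, 0, 0, 1],
  [0, 0, 0, 0, 0, 0, 1],
])

```text
t: 17.8
tcp_pos: [0.4787, 0.0877, 0.0879]
tool_rot: [-0.001, 1.0, -0.001, -0.002]
force: [-4.5, -0.4, -1.5]
finger_gap: 0.263
gripper_force: 88.7
```

Emit:
apply_moves([
  [-0.0005, -0.0025, 0, 0, 0, 0, 1],
  [0, 0, 0, 0, 0, 0, 1],
])

```text
t: 18.05
tcp_pos: [0.4794, 0.0853, 0.088]
tool_rot: [-0.001, 1.0, -0.001, -0.002]
force: [-5.1, 0.0, -0.4]
finger_gap: 0.269
gripper_force: 88.7
```

Emit:
apply_moves([
  [-0.0003, -0.0025, 0, 0, 0, 0, 1],
  [0, 0, 0, 0, 0, 0, 1],
])

```text
t: 18.3
tcp_pos: [0.4797, 0.0829, 0.088]
tool_rot: [-0.0, 1.0, -0.0, -0.002]
force: [-5.6, -0.5, -1.8]
finger_gap: 0.271
gripper_force: 88.6
```

Emit:
apply_moves([
  [-0.0002, -0.0024, 0, 0, 0, 0, 1],
  [0, 0, 0, 0, 0, 0, 1],
  [0, 0, 0, 0, 0, 0, 1],
])

```text
t: 18.68
tcp_pos: [0.4801, 0.0806, 0.088]
tool_rot: [-0.0, 1.0, -0.0, -0.002]
force: [-5.1, -0.0, -1.1]
finger_gap: 0.27
gripper_force: 88.6
```

```bash
python3 plan.py "[[478.7,87.7,-4.7,-.3],[479.4,85.3,-5.0,-.2],[479.7,82.9,-5.3,-.3],[480.1,80.6,-5.1,-.1]]" 10 2.5 5.5
```

```text
cam [522.83  78.1 ] rot 0.004 res mm [ 0.09  0.25 -0.03 -0.08  0.   -0.15  0.04 -0.13]
at t 175.3 normal [-0.99 -0.1 ] off path -0.04020752771882685
[np.float64(-0.0001), np.float64(-0.0025)] -> [480.71  78.11] t 179 st [62. 34.  7. 40. 68.]
[np.float64(0.0001), np.float64(-0.0026)] -> [480.61  75.51] t 183 st [65. 37.  6. 38. 65.]
[np.float64(0.0003), np.float64(-0.0024)] -> [480.31  73.11] t 187 st [67. 39.  6. 35. 63.]
[np.float64(0.0004), np.float64(-0.0025)] -> [479.91  70.61] t 190 st [69. 41.  7. 33. 62.]
[np.float64(0.0004), np.float64(-0.0025)] -> [479.51  68.11] t 193 st [72. 44.  8. 30. 60.]
[np.float64(0.0005), np.float64(-0.0024)] -> [479.01  65.71] t 196 st [74. 46. 10. 28. 58.]
[np.float64(0.0005), np.float64(-0.0025)] -> [478.51  63.21] t 199 st [77. 48. 12. 25. 56.]
[np.float64(0.0004), np.float64(-0.0024)] -> [478.11  60.81] t 202 st [79. 51. 14. 23. 55.]
[np.float64(0.0003), np.float64(-0.0025)] -> [477.81  58.31] t 204 st [82. 53. 17. 20. 53.]
[np.float64(0.0002), np.float64(-0.0026)] -> [477.61  55.71] t 207 st [84. 56. 19. 18. 51.]
```

Emit:
apply_moves([
  [-0.0001, -0.0025, 0, 0, 0, 0, 1],
  [0.0001, -0.0025, 0, 0, 0, 0, 1],
  [0, 0, 0, 0, 0, 0, 1],
])

```text
t: 19.05
tcp_pos: [0.48, 0.076, 0.088]
tool_rot: [-0.0, 1.0, -0.0, -0.002]
force: [-5.2, 0.0, -0.5]
finger_gap: 0.27
gripper_force: 88.5
```

Emit:
apply_moves([
  [0.0003, -0.0024, 0, 0, 0, 0, 1],
  [0, 0, 0, 0, 0, 0, 1],
])

```text
t: 19.3
tcp_pos: [0.4797, 0.0738, 0.088]
tool_rot: [-0.0, 1.0, 0.0, -0.002]
force: [-5.6, 1.8, -1.3]
finger_gap: 0.271
gripper_force: 88.5
```

Emit:
apply_moves([
  [0.0004, -0.0025, 0, 0, 0, 0, 1],
  [0, 0, 0, 0, 0, 0, 1],
])

```text
t: 19.55
tcp_pos: [0.4792, 0.0714, 0.088]
tool_rot: [-0.0, 1.0, 0.0, -0.002]
force: [-4.9, 2.9, 0.4]
finger_gap: 0.268
gripper_force: 88.5
```

Emit:
apply_moves([
  [0.0004, -0.0025, 0, 0, 0, 0, 1],
  [0, 0, 0, 0, 0, 0, 1],
  [0, 0, 0, 0, 0, 0, 1],
])

```text
t: 19.92
tcp_pos: [0.4787, 0.069, 0.088]
tool_rot: [-0.0, 1.0, 0.0, -0.002]
force: [-4.6, 2.6, -1.6]
finger_gap: 0.272
gripper_force: 88.6
```

```bash
python3 plan.py "[[480.0,76.0,-5.3,.6],[479.7,73.8,-5.3,1.6],[479.2,71.4,-5.0,2.3],[478.7,69.0,-4.8,2.5]]" 10 2.5 5.5
```

```text
cam [522.67  78.01] rot -0.003 res mm [-0.05 -0.22 -0.05 -0.25 -0.08  0.03  0.11  0.12]
at t 192.8 normal [-0.98  0.19] off path 0.16855253730209752
[np.float64(0.0003), np.float64(-0.0025)] -> [478.88  66.25] t 196 st [74. 46. 10. 28. 59.]
[np.float64(0.0005), np.float64(-0.0024)] -> [478.38  63.85] t 199 st [76. 48. 12. 26. 57.]
[np.float64(0.0004), np.float64(-0.0025)] -> [477.98  61.35] t 201 st [79. 50. 14. 23. 55.]
[np.float64(0.0004), np.float64(-0.0025)] -> [477.58  58.85] t 204 st [81. 53. 16. 21. 54.]
[np.float64(0.0002), np.float64(-0.0025)] -> [477.38  56.35] t 206 st [84. 55. 19. 18. 52.]
[np.float64(0.0002), np.float64(-0.0025)] -> [477.18  53.85] t 209 st [86. 58. 21. 16. 50.]
[np.float64(0.0), np.float64(-0.0025)] -> [477.18  51.35] t 211 st [88. 60. 24. 13. 49.]
[np.float64(-0.0001), np.float64(-0.0025)] -> [477.28  48.85] t 214 st [91. 62. 26. 11. 47.]
[np.float64(-0.0003), np.float64(-0.0024)] -> [477.58  46.45] t 216 st [93. 65. 28.  9. 45.]
[np.float64(-0.0004), np.float64(-0.0026)] -> [477.98  43.85] t 218 st [95. 68. 31.  7. 43.]
```

Emit:
apply_moves([
  [0.0003, -0.0025, 0, 0, 0, 0, 1],
  [0.0005, -0.0024, 0, 0, 0, 0, 1],
  [0, 0, 0, 0, 0, 0, 1],
])

```text
t: 20.3
tcp_pos: [0.4777, 0.064, 0.088]
tool_rot: [-0.0, 1.0, 0.0, -0.002]
force: [-5.9, 2.5, -0.3]
finger_gap: 0.269
gripper_force: 88.7
```

Emit:
apply_moves([
  [0.0004, -0.0025, 0, 0, 0, 0, 1],
  [0, 0, 0, 0, 0, 0, 1],
])

```text
t: 20.55
tcp_pos: [0.4773, 0.0615, 0.088]
tool_rot: [-0.0, 1.0, 0.0, -0.002]
force: [-5.8, 2.5, -0.8]
finger_gap: 0.267
gripper_force: 88.7
```

Emit:
apply_moves([
  [0.0003, -0.0025, 0, 0, 0, 0, 1],
  [0, 0, 0, 0, 0, 0, 1],
])

```text
t: 20.8
tcp_pos: [0.4768, 0.059, 0.0879]
tool_rot: [-0.0, 1.0, 0.0, -0.002]
force: [-5.1, 1.7, -1.2]
finger_gap: 0.273
gripper_force: 88.8
```

Emit:
apply_moves([
  [0.0002, -0.0025, 0, 0, 0, 0, 1],
  [0, 0, 0, 0, 0, 0, 1],
  [0, 0, 0, 0, 0, 0, 1],
])

```text
t: 21.18
tcp_pos: [0.4768, 0.0562, 0.088]
tool_rot: [-0.0, 1.0, -0.0, -0.002]
force: [-5.8, 1.3, -0.6]
finger_gap: 0.271
gripper_force: 88.7
```

```bash
python3 plan.py "[[477.7,64.0,-5.5,2.5],[477.3,61.5,-5.5,2.3],[476.8,59.0,-5.4,1.8],[476.8,56.2,-5.6,1.4]]" 10 2.5 5.5
```

```text
cam [522.6   77.97] rot -0.006 res mm [-0.16 -0.07  0.    0.    0.16  0.11  0.19 -0.07]
at t 206.9 normal [-1.    0.09] off path -0.19980630865589277
[np.float64(0.0003), np.float64(-0.0025)] -> [477.06  53.56] t 209 st [86. 58. 21. 15. 50.]
[np.float64(0.0), np.float64(-0.0026)] -> [477.06  50.96] t 212 st [89. 60. 24. 13. 48.]
[np.float64(-0.0001), np.float64(-0.0025)] -> [477.16  48.46] t 214 st [91. 63. 26. 10. 47.]
[np.float64(-0.0003), np.float64(-0.0024)] -> [477.46  46.06] t 216 st [93. 65. 29.  8. 45.]
[np.float64(-0.0004), np.float64(-0.0025)] -> [477.86  43.56] t 218 st [96. 68. 31.  6. 43.]
[np.float64(-0.0007), np.float64(-0.0024)] -> [478.56  41.16] t 221 st [98. 70. 34.  5. 41.]
[np.float64(-0.0008), np.float64(-0.0024)] -> [479.36  38.76] t 223 st [100.  73.  36.   5.  39.]
[np.float64(-0.0009), np.float64(-0.0023)] -> [480.26  36.46] t 225 st [102.  75.  39.   6.  37.]
[np.float64(-0.0012), np.float64(-0.0022)] -> [481.46  34.26] t 227 st [104.  77.  41.   8.  35.]
[np.float64(-0.0014), np.float64(-0.0021)] -> [482.86  32.16] t 229 st [105.  80.  43.  10.  33.]
```

Emit:
apply_moves([
  [0.0002, -0.0025, 0, 0, 0, 0, 1],
  [0, -0.0026, 0, 0, 0, 0, 1],
  [0, 0, 0, 0, 0, 0, 1],
])

```text
t: 21.55
tcp_pos: [0.4765, 0.0511, 0.0879]
tool_rot: [-0.0, 1.0, -0.0, -0.002]
force: [-5.8, 1.2, -0.1]
finger_gap: 0.267
gripper_force: 88.7
```

Emit:
apply_moves([
  [-0.0001, -0.0025, 0, 0, 0, 0, 1],
  [0, 0, 0, 0, 0, 0, 1],
])

```text
t: 21.8
tcp_pos: [0.4768, 0.0484, 0.088]
tool_rot: [-0.001, 1.0, -0.0, -0.002]
force: [-6.8, 0.3, -1.4]
finger_gap: 0.273
gripper_force: 88.7
```

Emit:
apply_moves([
  [-0.0003, -0.0024, 0, 0, 0, 0, 1],
  [0, 0, 0, 0, 0, 0, 1],
])

```text
t: 22.05
tcp_pos: [0.4774, 0.0458, 0.088]
tool_rot: [-0.001, 1.0, -0.0, -0.002]
force: [-5.4, 0.2, -1.0]
finger_gap: 0.272
gripper_force: 88.7
```

Emit:
apply_moves([
  [-0.0004, -0.0025, 0, 0, 0, 0, 1],
  [0, 0, 0, 0, 0, 0, 1],
  [0, 0, 0, 0, 0, 0, 1],
])

```text
t: 22.42
tcp_pos: [0.478, 0.0432, 0.0881]
tool_rot: [-0.001, 1.0, -0.001, -0.001]
force: [-5.1, -0.5, -1.0]
finger_gap: 0.27
gripper_force: 88.7
```

```bash
python3 plan.py "[[476.5,51.1,-5.8,1.1],[476.8,48.4,-5.8,.5],[477.4,45.8,-5.5,.1],[478.0,43.2,-5.2,-.4]]" 10 2.5 5.5
```

```text
cam [522.65  78.02] rot -0.004 res mm [ 0.25  0.2   0.28  0.03  0.2   0.04 -0.32 -0.48]
at t 218.8 normal [-0.98 -0.21] off path -0.424079293769204
[np.float64(-0.0003), np.float64(-0.0026)] -> [478.82  40.64] t 221 st [98. 71. 34.  5. 41.]
[np.float64(-0.0008), np.float64(-0.0024)] -> [479.62  38.24] t 223 st [100.  73.  37.   5.  39.]
[np.float64(-0.001), np.float64(-0.0022)] -> [480.62  36.04] t 225 st [102.  76.  39.   7.  37.]
[np.float64(-0.0012), np.float64(-0.0021)] -> [481.82  33.94] t 228 st [104.  78.  41.   9.  35.]
[np.float64(-0.0014), np.float64(-0.0021)] -> [483.22  31.84] t 230 st [105.  80.  44.  11.  33.]
[np.float64(-0.0015), np.float64(-0.002)] -> [484.72  29.84] t 232 st [107.  82.  46.  13.  31.]
[np.float64(-0.0018), np.float64(-0.0018)] -> [486.52  28.04] t 234 st [109.  84.  48.  16.  28.]
[np.float64(-0.0018), np.float64(-0.0017)] -> [488.32  26.34] t 236 st [110.  86.  50.  18.  26.]
[np.float64(-0.0021), np.float64(-0.0014)] -> [490.42  24.94] t 239 st [111.  88.  52.  21.  24.]
[np.float64(-0.0022), np.float64(-0.0013)] -> [492.62  23.64] t 241 st [112.  90.  54.  23.  21.]
```

Emit:
apply_moves([
  [-0.0006, -0.0024, 0, 0, 0, 0, 1],
  [0, 0, 0, 0, 0, 0, 1],
])

```text
t: 22.68
tcp_pos: [0.4785, 0.0409, 0.088]
tool_rot: [-0.001, 1.0, -0.0, -0.002]
force: [-5.7, -0.8, -0.3]
finger_gap: 0.267
gripper_force: 88.7
```

Emit:
apply_moves([
  [-0.0009, -0.0024, 0, 0, 0, 0, 1],
  [0, 0, 0, 0, 0, 0, 1],
  [0, 0, 0, 0, 0, 0, 1],
])

```text
t: 23.05
tcp_pos: [0.4795, 0.0382, 0.088]
tool_rot: [-0.001, 1.0, -0.001, -0.001]
force: [-5.1, -1.2, -1.4]
finger_gap: 0.271
gripper_force: 88.7
```

```bash
sed -i 's|        for x,y,fx,fy in log:|        for k,(x,y,fx,fy) in enumerate(log[::-1]):|; s|@N\[i\]/.25)|@N[i]/.25*.94**k)|; s|(c-C0)/\[1.5,1.5,.025\]|(c-C0)/[3,3,.04]|; s|f.fun\[:-3\]\[-8:\]\*.25|f.fun[:8]*.25|' plan.py
python3 - <<'E'
from station import *
for i in range(2):
    s=sense();print(s["t"],s["tcp_pos"]*1000,s["force"]);snapshot("side")
E
```

```text
23.05 [479.5302944   38.23695555  88.01278318] [-5.06362492 -1.17462016 -1.44201061]
23.1 [479.53097368  38.2523024   88.02100475] [-5.37814152 -1.93276393 -0.15793047]
```

```bash
python3 plan.py "[[478.5,40.9,-5.4,-.8],[479.53,38.25,-5.2,-1.4]]" 10 2.5 5.5
```

```text
cam [522.69  78.8 ] rot -0.003 res mm [-0.09 -0.03 -0.22 -0.12  0.13  0.2   0.02  0.16]
at t 224.0 normal [-0.92 -0.38] off path -0.09007019047434857
[np.float64(-0.001), np.float64(-0.0023)] -> [481.05  36.09] t 226 st [102.  76.  39.   7.  36.]
[np.float64(-0.0013), np.float64(-0.0022)] -> [482.35  33.89] t 228 st [104.  78.  42.   9.  34.]
[np.float64(-0.0014), np.float64(-0.0021)] -> [483.75  31.79] t 231 st [105.  80.  44.  11.  32.]
[np.float64(-0.0017), np.float64(-0.0019)] -> [485.45  29.89] t 233 st [107.  82.  46.  14.  30.]
[np.float64(-0.0018), np.float64(-0.0017)] -> [487.25  28.19] t 235 st [108.  84.  48.  16.  28.]
[np.float64(-0.0019), np.float64(-0.0016)] -> [489.15  26.59] t 237 st [110.  86.  50.  19.  25.]
[np.float64(-0.0021), np.float64(-0.0014)] -> [491.25  25.19] t 239 st [111.  88.  52.  21.  23.]
[np.float64(-0.0022), np.float64(-0.0012)] -> [493.45  23.99] t 242 st [111.  90.  54.  24.  20.]
[np.float64(-0.0023), np.float64(-0.0009)] -> [495.75  23.09] t 244 st [112.  91.  56.  26.  18.]
[np.float64(-0.0024), np.float64(-0.0008)] -> [498.15  22.29] t 246 st [113.  93.  58.  29.  15.]
```

Emit:
apply_moves([
  [-0.001, -0.0023, 0, 0, 0, 0, 1],
  [0, 0, 0, 0, 0, 0, 1],
])

```text
t: 23.4
tcp_pos: [0.4812, 0.0357, 0.0881]
tool_rot: [-0.001, 1.0, -0.001, -0.001]
force: [-5.4, -3.4, -1.3]
finger_gap: 0.269
gripper_force: 88.7
```

Emit:
apply_moves([
  [-0.0013, -0.0022, 0, 0, 0, 0, 1],
  [0, 0, 0, 0, 0, 0, 1],
])

```text
t: 23.65
tcp_pos: [0.4826, 0.0335, 0.0882]
tool_rot: [-0.001, 1.0, -0.001, -0.001]
force: [-4.5, -2.4, -1.1]
finger_gap: 0.266
gripper_force: 88.7
```

Emit:
apply_moves([
  [-0.0014, -0.0021, 0, 0, 0, 0, 1],
  [0, 0, 0, 0, 0, 0, 1],
  [0, 0, 0, 0, 0, 0, 1],
])

```text
t: 24.02
tcp_pos: [0.4839, 0.0314, 0.0882]
tool_rot: [-0.001, 1.0, -0.001, -0.001]
force: [-4.4, -2.6, -0.6]
finger_gap: 0.272
gripper_force: 88.7
```

```bash
python3 plan.py "[[481.2,35.7,-5.0,-2.4],[482.6,33.5,-4.7,-2.5],[483.9,31.4,-4.4,-2.8]]" 10 2.5 5.5
```

```text
cam [522.71  79.35] rot -0.004 res mm [-0.04 -0.23 -0.14  0.11  0.11 -0.08 -0.03  0.15]
at t 231.4 normal [-0.78 -0.63] off path 0.010808685337615883
[np.float64(-0.0017), np.float64(-0.0018)] -> [486.04  29.88] t 234 st [107.  83.  46.  14.  29.]
[np.float64(-0.0018), np.float64(-0.0017)] -> [487.84  28.18] t 236 st [108.  85.  48.  17.  27.]
[np.float64(-0.002), np.float64(-0.0015)] -> [489.84  26.68] t 238 st [109.  86.  50.  19.  25.]
[np.float64(-0.0022), np.float64(-0.0014)] -> [492.04  25.28] t 240 st [110.  88.  53.  22.  22.]
[np.float64(-0.0022), np.float64(-0.0011)] -> [494.24  24.18] t 242 st [111.  90.  54.  24.  20.]
[np.float64(-0.0024), np.float64(-0.0008)] -> [496.64  23.38] t 245 st [112.  91.  56.  27.  17.]
[np.float64(-0.0024), np.float64(-0.0007)] -> [499.04  22.68] t 247 st [112.  93.  58.  29.  15.]
[np.float64(-0.0025), np.float64(-0.0004)] -> [501.54  22.28] t 249 st [113.  94.  59.  31.  12.]
[np.float64(-0.0025), np.float64(-0.0002)] -> [504.04  22.08] t 251 st [113.  95.  60.  34.  10.]
[np.float64(-0.0024), np.float64(-0.0)] -> [506.44  22.08] t 253 st [113.  96.  62.  36.   7.]
```

Emit:
apply_moves([
  [-0.0017, -0.0018, 0, 0, 0, 0, 1],
  [0, 0, 0, 0, 0, 0, 1],
])

```text
t: 24.28
tcp_pos: [0.4854, 0.0296, 0.0881]
tool_rot: [-0.001, 1.0, -0.001, -0.001]
force: [-5.8, -2.9, -0.3]
finger_gap: 0.269
gripper_force: 88.7
```

Emit:
apply_moves([
  [-0.0019, -0.0017, 0, 0, 0, 0, 1],
  [0, 0, 0, 0, 0, 0, 1],
])

```text
t: 24.52
tcp_pos: [0.4884, 0.0274, 0.0883]
tool_rot: [-0.001, 1.0, -0.001, 0.0]
force: [-3.8, -3.3, -1.7]
finger_gap: 0.271
gripper_force: 88.7
```

Emit:
apply_moves([
  [-0.002, -0.0014, 0, 0, 0, 0, 1],
  [0, 0, 0, 0, 0, 0, 1],
])

```text
t: 24.78
tcp_pos: [0.4904, 0.0261, 0.0883]
tool_rot: [-0.001, 1.0, -0.001, 0.0]
force: [-3.1, -3.5, -1.3]
finger_gap: 0.27
gripper_force: 88.7
```

Emit:
apply_moves([
  [-0.0022, -0.0012, 0, 0, 0, 0, 1],
  [0, 0, 0, 0, 0, 0, 1],
  [0, 0, 0, 0, 0, 0, 1],
])

```text
t: 25.15
tcp_pos: [0.4926, 0.0248, 0.0883]
tool_rot: [-0.001, 1.0, -0.001, 0.0]
force: [-4.0, -3.2, -1.5]
finger_gap: 0.269
gripper_force: 88.7
```

```bash
python3 plan.py "[[485.4,29.6,-4.9,-2.9],[488.4,27.4,-4.1,-3.2],[490.4,26.1,-3.6,-3.5],[492.6,24.8,-3.4,-3.6]]" 10 2.5 5.5
```

```text
cam [522.71  79.7 ] rot -0.008 res mm [-0.16 -0.18 -0.08  0.28  0.1  -0.08 -0.04  0.12]
at t 241.3 normal [-0.46 -0.89] off path 0.04280780709174518
[np.float64(-0.0023), np.float64(-0.0009)] -> [495.24  24.26] t 243 st [111.  90.  55.  25.  19.]
[np.float64(-0.0024), np.float64(-0.0008)] -> [497.64  23.46] t 246 st [112.  92.  56.  28.  16.]
[np.float64(-0.0024), np.float64(-0.0006)] -> [500.04  22.86] t 248 st [112.  93.  58.  30.  14.]
[np.float64(-0.0025), np.float64(-0.0003)] -> [502.54  22.56] t 250 st [112.  94.  59.  32.  11.]
[np.float64(-0.0025), np.float64(-0.0001)] -> [505.04  22.46] t 252 st [112.  95.  61.  34.   9.]
[np.float64(-0.0025), np.float64(0.0001)] -> [507.54  22.56] t 254 st [112.  96.  62.  37.   7.]
[np.float64(-0.0025), np.float64(0.0003)] -> [510.04  22.86] t 257 st [112.  97.  63.  39.   5.]
[np.float64(-0.0025), np.float64(0.0005)] -> [512.54  23.36] t 259 st [111.  97.  64.  41.   5.]
[np.float64(-0.0024), np.float64(0.0007)] -> [514.94  24.06] t 261 st [111.  98.  65.  43.   6.]
[np.float64(-0.0023), np.float64(0.0008)] -> [517.24  24.86] t 263 st [110.  98.  66.  45.   7.]
```

Emit:
apply_moves([
  [-0.0023, -0.0009, 0, 0, 0, 0, 1],
  [0, 0, 0, 0, 0, 0, 1],
])

```text
t: 25.4
tcp_pos: [0.4945, 0.0238, 0.0882]
tool_rot: [-0.001, 1.0, -0.001, -0.0]
force: [-4.9, -4.8, -2.0]
finger_gap: 0.269
gripper_force: 88.7
```

Emit:
apply_moves([
  [-0.0024, -0.0007, 0, 0, 0, 0, 1],
  [0, 0, 0, 0, 0, 0, 1],
])

```text
t: 25.65
tcp_pos: [0.4986, 0.0226, 0.0885]
tool_rot: [-0.001, 1.0, -0.002, 0.002]
force: [-2.9, -5.1, -2.1]
finger_gap: 0.27
gripper_force: 88.7
```

Emit:
apply_moves([
  [-0.0024, -0.0005, 0, 0, 0, 0, 1],
  [0, 0, 0, 0, 0, 0, 1],
])

```text
t: 25.9
tcp_pos: [0.5013, 0.0221, 0.0886]
tool_rot: [-0.001, 1.0, -0.002, 0.002]
force: [-2.6, -4.7, -1.7]
finger_gap: 0.272
gripper_force: 88.7
```

Emit:
apply_moves([
  [-0.0025, -0.0002, 0, 0, 0, 0, 1],
  [0, 0, 0, 0, 0, 0, 1],
  [0, 0, 0, 0, 0, 0, 1],
])

```text
t: 26.28
tcp_pos: [0.5046, 0.0216, 0.0887]
tool_rot: [-0.001, 1.0, -0.002, 0.003]
force: [-1.3, -5.1, -2.3]
finger_gap: 0.27
gripper_force: 88.7
```

```bash
python3 plan.py "[[494.5,23.8,-4.0,-4.4],[498.6,22.6,-2.9,-4.8],[501.3,22.1,-2.3,-4.8],[504.6,21.6,-1.6,-5]]" 8 2.5 5
```

```text
cam [522.7   79.64] rot -0.006 res mm [ 0.15 -0.09 -0.04  0.09 -0.18 -0.18 -0.1   0.2 ]
at t 252.0 normal [-0.03 -1.  ] off path 0.08265218381110061
[np.float64(-0.0026), np.float64(0.0002)] -> [507.36  22.3 ] t 254 st [112.  96.  62.  37.   7.]
[np.float64(-0.0025), np.float64(0.0002)] -> [509.86  22.5 ] t 256 st [112.  97.  63.  39.   5.]
[np.float64(-0.0024), np.float64(0.0005)] -> [512.26  23.  ] t 259 st [112.  97.  64.  41.   4.]
[np.float64(-0.0024), np.float64(0.0007)] -> [514.66  23.7 ] t 261 st [111.  98.  65.  43.   5.]
[np.float64(-0.0024), np.float64(0.0008)] -> [517.06  24.5 ] t 263 st [111.  98.  66.  45.   7.]
[np.float64(-0.0023), np.float64(0.0009)] -> [519.36  25.4 ] t 265 st [110.  99.  67.  47.   9.]
[np.float64(-0.0022), np.float64(0.0011)] -> [521.56  26.5 ] t 267 st [109.  99.  67.  49.  11.]
[np.float64(-0.0022), np.float64(0.0013)] -> [523.76  27.8 ] t 270 st [108.  99.  68.  50.  14.]
```

Emit:
apply_moves([
  [-0.0025, 0.0002, 0, 0, 0, 0, 1],
  [0, 0, 0, 0, 0, 0, 1],
])

```text
t: 26.52
tcp_pos: [0.5068, 0.0217, 0.0887]
tool_rot: [-0.001, 1.0, -0.002, 0.002]
force: [-2.6, -6.8, -2.4]
finger_gap: 0.269
gripper_force: 88.8
```

Emit:
apply_moves([
  [-0.0025, 0.0002, 0, 0, 0, 0, 1],
  [0, 0, 0, 0, 0, 0, 1],
])

```text
t: 26.78
tcp_pos: [0.5105, 0.0223, 0.089]
tool_rot: [-0.001, 1.0, -0.002, 0.004]
force: [0.4, -5.0, -1.5]
finger_gap: 0.27
gripper_force: 88.8
```

Emit:
apply_moves([
  [-0.0024, 0.0005, 0, 0, 0, 0, 1],
  [0, 0, 0, 0, 0, 0, 1],
])

```text
t: 27.02
tcp_pos: [0.5119, 0.0228, 0.0889]
tool_rot: [-0.001, 1.0, -0.002, 0.003]
force: [-1.0, -6.7, -1.3]
finger_gap: 0.272
gripper_force: 88.9
```

Emit:
apply_moves([
  [-0.0012, 0.0003, 0, 0, 0, 0, 1],
  [0, 0, 0, 0, 0, 0, 1],
  [0, 0, 0, 0, 0, 0, 1],
])

```text
t: 27.4
tcp_pos: [0.5126, 0.023, 0.0889]
tool_rot: [-0.001, 1.0, -0.002, 0.002]
force: [-1.8, -6.9, -1.2]
finger_gap: 0.27
gripper_force: 88.9
```

Emit:
apply_moves([
  [0, -0.004, 0, 0, 0, 0, 1],
  [0, -0.008, 0, 0, 0, 0, 1],
  [0, 0, -0.03, 0, 0, 0, 1],
  [0, 0, -0.04, 0, 0, 0, 1],
  [0, 0, -0.04, 0, 0, 0, 1],
  [0, 0, 0, 0, 0, 0, 1],
  [0, 0, 0, 0, 0, 0, 1],
  [0, 0, 0, 0, 0, 0, 1],
])

```text
t: 28.4
tcp_pos: [0.5095, 0.0134, 0.197]
tool_rot: [-0.0, 1.0, 0.0, -0.001]
force: [0.4, -0.5, -1.1]
finger_gap: 0.272
gripper_force: 88.9
```

Emit:
apply_moves([
  [0.0075, -0.0515, 0, 0, 0, 0.01, 1],
  [0.0075, -0.051, 0, 0, 0, 0.01, 1],
  [0.007, -0.051, 0, 0, 0, 0.01, 1],
  [0.007, -0.0515, 0, 0, 0, 0.01, 1],
  [0, 0, 0.04, 0, 0, 0, 1],
  [0, 0, 0, 0, 0, 0, 1],
  [0, 0, 0, 0, 0, 0, 1],
  [0, 0, 0, 0, 0, 0, 1],
])

```text
t: 29.4
tcp_pos: [0.4792, -0.191, 0.1592]
tool_rot: [0.019, 1.0, -0.0, 0.001]
force: [-0.3, -0.3, -0.6]
finger_gap: 0.273
gripper_force: 89.0
```

Run:
```python
from h import *
s=sense();a=snapshot("scene")[:,:,::-1];b=snapshot("side")[:,:,::-1];print(s["tcp_pos"]*1000,s["tool_rot"],s["force"])
f=lambda i,x,y:cv2.resize(i[y:y+100,x:x+80],None,fx=5,fy=5,interpolation=cv2.INTER_CUBIC)
cv2.imwrite("pics/v4.png",np.hstack([f(a,275,170),f(b,320,120)]))
```

```text
[ 479.18387507 -190.9638014   159.22852217] [ 1.91521405e-02  9.99816186e-01 -4.81389934e-04  7.46829142e-04] [-0.28220773 -0.25417271 -0.57671198]
```

View pics/v4.png

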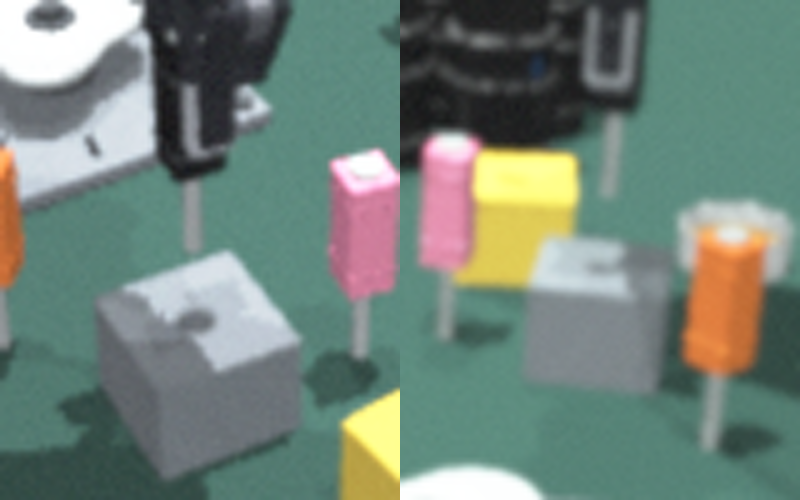

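The hole is at scene (314.6,234) and side (361,173). The needle tip is at scene (313.8,219.5) and side (361.6,158.8). Compare them.

```bash
python3 -c "
from h import *
print(two('scene',(314.6,234),'side',(361,173)),onz('scene',(314.6,234),.055),onz('side',(361,173),.055))
print(two('scene',(313.8,219.7),'side',(361.6,159)))"
```

```text
(array([ 0.4762511 , -0.19450997,  0.05457867]), np.float64(0.0028768585206968306)) [ 0.47763177 -0.19455213  0.055     ] [ 0.47476278 -0.19224998  0.055     ]
(array([ 0.47696578, -0.19227472,  0.09479153]), np.float64(0.00196092405534941))
```

Emit:
apply_moves([
  [0.0004, -0.0017, 0.015, 0, 0, 0, 1],
  [0, 0, 0.015, 0, 0, 0, 1],
  [0, 0, 0, 0, 0, 0, 1],
  [0, 0, 0.008, 0, 0, 0, 1],
  [0, 0, 0.008, 0, 0, 0, 1],
  [0, 0, 0, 0, 0, 0, 1],
])

```text
t: 30.25
tcp_pos: [0.4775, -0.1928, 0.1116]
tool_rot: [0.02, 1.0, 0.0, -0.001]
force: [0.1, -0.2, -1.1]
finger_gap: 0.271
gripper_force: 89.0
```

Emit:
apply_moves([
  [0, 0, 0.01, 0, 0, 0, 1],
  [0, 0, 0.01, 0, 0, 0, 1],
  [0, 0, 0, 0, 0, 0, 1],
])

```text
t: 30.62
tcp_pos: [0.4773, -0.1926, 0.0913]
tool_rot: [0.02, 1.0, 0.001, -0.001]
force: [-0.3, -0.4, -0.7]
finger_gap: 0.271
gripper_force: 89.0
```

Emit:
apply_moves([
  [0, 0, 0.008, 0, 0, 0, 1],
  [0, 0, 0.008, 0, 0, 0, 1],
  [0, 0, 0.0015, 0, 0, 0, 1],
  [0, 0, 0, 0, 0, 0, 1],
  [0, 0, 0, 0, 0, 0, 1],
])

```text
t: 31.25
tcp_pos: [0.4781, -0.1931, 0.075]
tool_rot: [0.02, 1.0, -0.0, 0.0]
force: [0.6, -0.2, -0.8]
finger_gap: 0.273
gripper_force: 89.0
```

Emit:
apply_moves([
  [0, 0, 0.002, 0, 0, 0, 1],
  [0, 0, 0, 0, 0, 0, 1],
])

```text
t: 31.5
tcp_pos: [0.4779, -0.193, 0.0728]
tool_rot: [0.02, 1.0, 0.0, -0.0]
force: [0.5, -1.3, -0.1]
finger_gap: 0.267
gripper_force: 89.0
```

Emit:
apply_moves([
  [0, 0, 0.001, 0, 0, 0, 1],
  [0, 0, 0, 0, 0, 0, 1],
])

```text
t: 31.75
tcp_pos: [0.478, -0.1931, 0.0718]
tool_rot: [0.02, 1.0, -0.0, 0.0]
force: [0.0, -0.2, -0.0]
finger_gap: 0.273
gripper_force: 89.2
```

Emit:
apply_moves([
  [0, 0, 0.0003, 0, 0, 0, 0.2],
  [0, 0, 0, 0, 0, 0, 0],
  [0, 0, 0, 0, 0, 0, -0.3],
  [0, 0, 0, 0, 0, 0, -0.6],
  [0, 0, 0, 0, 0, 0, -1],
  [0, 0, 0, 0, 0, 0, -1],
  [0, 0, 0, 0, 0, 0, -1],
])

```text
t: 32.62
tcp_pos: [0.4779, -0.193, 0.0715]
tool_rot: [0.02, 1.0, 0.0, -0.0]
force: [-0.4, 0.1, 0.3]
finger_gap: 0.996
gripper_force: 0.0
```

Emit:
apply_moves([
  [0, 0, -0.01, 0, 0, 0, -1],
  [0, 0, -0.03, 0, 0, 0, -1],
  [0, 0, -0.05, 0, 0, 0, -1],
  [0, 0, -0.05, 0, 0, 0, -1],
  [0, 0, -0.05, 0, 0, 0, -1],
  [0, 0, 0, 0, 0, 0, -1],
  [0, 0, 0, 0, 0, 0, -1],
])

```text
t: 33.5
tcp_pos: [0.4774, -0.1926, 0.2616]
tool_rot: [0.02, 1.0, 0.0, -0.0]
force: [-0.0, 0.8, -0.2]
finger_gap: 0.996
gripper_force: 0.0
```

Run:
```python
from h import *
a=snapshot("scene")[:,:,::-1];b=snapshot("side")[:,:,::-1];print(sense()["tcp_pos"])
f=lambda i,x,y:cv2.resize(i[y:y+100,x:x+80],None,fx=5,fy=5,interpolation=cv2.INTER_CUBIC)
cv2.imwrite("pics/v5.png",np.hstack([f(a,275,170),f(b,320,120)]))
```

```text
[ 0.47687939 -0.19233899  0.2602073 ]
```

View pics/v5.png

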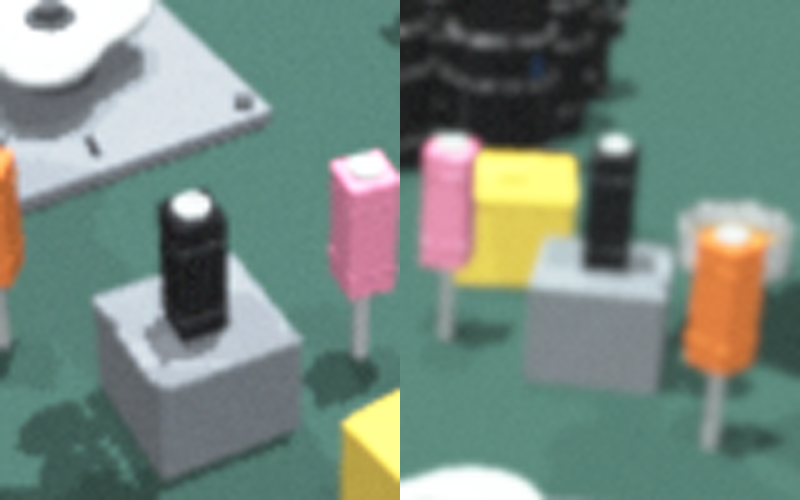

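Both views show the stylus upright, with its shoulder on the block's top at crop (195,330) and (610,265). The gripper is clear, so I'll hand it in.

```bash
python3 -c "
from station import *
print(sign_off())"
```

```text
the job is handed in; nothing more can be done
None
```

I traced the cam rim in one pass from station 1 to station 5 with sampled forces of about 2.4–7.3 N. The stylus is back home in its block and released, and the job is handed in; no verdict was shown.

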